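# Chock the curing resin rods on the board

## Task

Lay the loose resin rod down gently on the curing board, on its side under the lamp, in front of the two that are there with their ends level. Then close the row up against the batten and chock it: slide the ramped wooden chock in from the board's open end, flat, square and at the middle of the rods, until its thin edge is snug under the end rod and all three rods touch. Do not bump the lamp or bang the castings, and leave everything else on the bench where it is.

Things in the scene. Friction and masses are not known exactly. Their poses are not given: they have to be found in the camera images.
- board: fixed plywood curing board, 295 (x) by 200 (y) by 15 mm thick. Origin: at bench height on its centre line; x points along the row to the batten (about world +y); z up. It reaches from x = -155 (open front edge) to +140 mm, top at z = 15 mm. A batten 24 mm high stands on the other edge, full width, near face (the stop for the row) at x = +120 mm. Finished, the rods lie along y.
- lamp: fixed LED curing lamp beyond the batten. Origin: at bench height; axes as the board's to 0.03 rad. Base 140 x 180 x 14 mm, column 26 mm thick at x = +20 mm. The head, a level bar 64 mm wide (y -32 to +32 mm), runs from x = -10 mm over the rods to x = -335 mm; underside 208 mm, top 250 mm above the bench. The tool cannot come down upright under it: lean it.
- lamp_nose (a point): centre of the underside of the lamp head's free end, about 10 cm before the board's origin (at its x = -92 to -107 mm); it overhangs the finished places of rod_c and of the whole chock (by 27 to 42 mm beyond the chock's back), so both must be set down with the tool leaning 25 to 45 degrees: along the rod, to one side of the head, for the rod; away from the batten for the chock.
- rod_a: cast teal resin rod, a solid cylinder 44 mm across, 130 mm long, about 0.23 kg, on its side. Origin: on its axis at mid-length, 22 mm above what it lies on; y runs along the rod (x and z turn as it rolls). It starts on the board, next to the batten.
- rod_b: cast teal resin rod, a solid cylinder 44 mm across, 130 mm long, about 0.23 kg, on its side. Origin: on its axis at mid-length, 22 mm above what it lies on; y runs along the rod (x and z turn as it rolls). It starts on the board, in front of rod_a, with gaps of a few mm to 2 cm; rods roll easily when pushed.
- rod_c: cast teal resin rod, a solid cylinder 44 mm across, 130 mm long, about 0.23 kg, on its side. Origin: on its axis at mid-length, 22 mm above what it lies on; y runs along the rod (x and z turn as it rolls). The loose one: it starts on the open bench on the robot's right, and belongs in front of rod_b.
- chock: hardwood wedge, 64 long (x), 50 wide (y), 30 mm high, 60 g. Origin: centre of its underside. Flat top from x = -32 to -1 mm, then a 40 degree ramp down to a 2.5 mm thick toe at x = +32 mm; sides parallel, upright. Snug under a rod, the rod's axis is at its x = +43 mm. Starts on the bench to the robot's right, near rod_c, toe towards world +y within 0.5 rad.
- cast_bar: square bar of the same teal resin, 150 x 44 x 44 mm, lying flat; not part of the row. Origin: centre of its underside, on the bench. Bystander, to be left where it is.
- offcut: plain rectangular hardwood offcut, 60 x 50 x 30 mm, no ramp; not the chock. Origin: centre of its underside, on the bench. Bystander, to be left where it is.
- jar: closed jar with a white lid, 70 mm across, 90 mm high, standing. Origin: centre of its underside, on the bench. Bystander, to be left where it is.
- mallet: wooden mallet lying on its side, head 65 x 130 x 64 mm, handle 210 mm. Origin: centre of its underside, on the bench. Bystander, to be left where it is.
- tape: roll of paper tape lying flat, 100 mm across, 24 mm high. Origin: centre of its underside, on the bench. Bystander, to be left where it is.
- cup: white plastic mixing cup, 72 mm across, 85 mm high, standing. Origin: centre of its underside, on the bench. Bystander, to be left where it is.
- brush: flat brush, 200 mm long, lying. Origin: centre of its underside, on the bench. Bystander, to be left where it is.
- tile: small plaster relief tile, 100 x 100 x 12 mm, lying flat. Origin: centre of its underside, on the bench. Bystander, to be left where it is.
Mind the look-alikes: they are no part of the job. Leave any orange look-alike of the chock alone.

How it is judged (in metres and radians):
At the end, for the whole second after the job is handed in: All at rest on the board: rods flat, within 4 deg of the batten's line and 25 mm of the centre line; rear rod within 3.5 mm of the batten, rod_c in front, gaps under 3.5 mm. Chock flat in front, toe within 3.5 mm of snug under rod_c, within 9 deg of square, within 25 mm of the centre line (x of rod_a in the frame of board above 0.0945 m and distance between rod_a and rod_b below 0.0475 m and distance between rod_b and rod_c below 0.0475 m and x of rod_b in the frame of board above 0.04 m and x of rod_c in the frame of board below 0.025 m and angle between the y axis of each of rod_a, rod_b, rod_c and the y axis of board, either way round below 0.07 rad and z of each of rod_a, rod_b, rod_c in the frame of board below 0.041 m and linear speed of each of rod_a, rod_b, rod_c, chock below 0.01 m/s and y of rod_a in the frame of board between -0.025 and 0.025 m and y of rod_b in the frame of board between -0.025 and 0.025 m and y of rod_c in the frame of board between -0.025 and 0.025 m and x of rod_c in the frame of chock between 0.0375 and 0.0465 m and y of chock in the frame of board between -0.025 and 0.025 m and angle between the x axis of chock and the x axis of board, either way round below 0.15 rad and angle between chock's own z axis and vertical below 0.06 rad and z of chock in the frame of board between 0.012 and 0.018 m); the robot touches nothing.
It fails at once if the lamp is bumped (over 4 N) (contact force between lamp and anything else above 4 N).
It fails at once if rod_c is dropped on the board or slammed down on it (over 25 N) (contact force between rod_c and board above 25 N).
It fails at once if the castings are banged or crushed together (over 25 N) (contact force between rod_b and rod_c above 25 N or contact force between rod_a and rod_b above 25 N).
It fails at once if a bystander is moved by more than 30 mm (distance of any of cast_bar, offcut, jar, mallet, tape, cup, brush, tile from where it was at the start of the episode above 0.03 m).
It also fails if it takes over 64 s, if anything falls off the work surface, if the arm or the gripper's body presses on something with over 40 N, if the wrist force passes 120 N, or if a joint passes its speed limit or range.

## Robot

A 6-joint arm with a two-finger parallel gripper is mounted at the origin on the work surface. World frame = base frame: x ahead of the robot, y to its left, z up, the work surface at z = 0. Lengths are in m, angles in degrees, forces in N, time in s.
With the tool pointing down it reaches from about 0.35 to 0.875 m from the base axis. Payload 4.2 kg.
Tool frame: the origin (TCP) lies between the finger pads; the fingertips stand 14 mm ahead of it and the grasp point (between the pads) lies 5 mm behind it; z points along the fingers, y is the line along which they close (so a half turn about z gives the same grasp; the last joint's range is limited). The gripper opens to 87 mm and grips with 3 to 60 N. Pads are 19 mm wide; open, the fingers measure 117 mm over their backs; the gripper's body (75 mm by 190 mm) begins 51 mm behind the grasp point.
Start: joints at [-56.86, 22.042, 0.453, 0, -68.411, -14.817], TCP at [0.197, -0.593, 0.237] pointing down, gripper open.
Joint ranges: [-179.83, 179.83], [-69.29, 118.12], [-61.27, 80.66], [-181.25, 117.63], [-171.15, -9.14], [-177.46, 177.46]. Speed limits (degrees/s): [159.86, 159.86, 180, 180, 180, 180].

## Interface

Orientations are given as a 3x3 rotation matrix whose columns are the frame's x, y, z axes.
In Python, from station import * gives the robot as it stands. The module is installed in compiled form; this text tells all that it offers.
- The arm moves only by the tool play_rows, never from a script. Its argument "steps" is a list of rows, each an object of numbers: "ax", "ay", "az": the turn, a rotation vector about the tool's x, y, z in degrees; "dx", "dy", "dz": the shift along the tool's x, y, z in mm; "claw": the finger opening in mm, from 0 to 87. A call has 1 to 20 rows; each row shifts and turns the commanded pose from where the row before left it, along the tool's axes as they then stand; what a row does not reach is not made up. A row lasts 1/10 s, in which the tool goes at most 50 mm and 8.59 degrees, less where a joint would pass 70% of its speed; a pose out of reach is approached as far as the arm can. A call with a gripper value outside its range is refused whole. The fingers move at their own pace and stop on an object; the grip force is fixed at half the most. Time passes only in rows, so rows that do not move let the fingers close. It gives the time, the measured TCP pose, the force, the opening and the grip force at its end, in the units of the state.
- sense(): the state, without advancing time (a new reading comes with each control period).
- capture(name): name is "side" or "top"; returns a dict with "frame" (420x560x3 uint8, blue, green, red), "range_z" (420x560 float32, m along the optical axis (not along the pixel's ray), 0 where there is no reading), "fx", "fy", "cx", "cy" (pixels), "k1" (the pictures are not rectified: a ray, as slopes to the right and down, at radius r is drawn at 1 + k1 r^2 times it, then the intrinsics apply), "xyz" and "rotation" of the camera in the world. Camera axes: x right, y down, z forward; pixel columns grow to the right and rows downward; lengths in m; the calibration is good to about 2 mm. A picture is of the moment at which its call begins.
- finish_job(): hands the job in; it is judged then, once.
The state is a dict: "time_s": time; "joints": joint angles; "joint_velocities": joint speeds; "effort": joint torques, N m; "tcp_pos": TCP position; "ee_rot": TCP orientation; "wrist_force": force on the tool from outside, world axes, zero at the start; "moment": the same for the moment, N m; "gripper_width": opening from 0.0 (shut) to 1.0 (fully open); "gripper_force": force on a finger pad.
Only numpy, scipy, OpenCV 4.12 (cv2) and the standard library are available. Lean on these libraries where they do the work, as an engineer would, in place of code of your own. Each camera call takes 0.05 s, during which the arm holds its last target. There are 200 camera calls.

## Working session

There is one attempt and no reset: what is moved stays moved. The work goes in short steps, Python scripts to look and compute and a tool call to move; the robot and the scene stay as the last step left them, time stands still between calls to the robot, and variables do not carry over. Pictures are saved under pics/ and viewed, at most 10 in all, crops included, and the job is handed in when it is done.

Besides the shell and the picture viewer there is one more tool, called after "Request:" by a JSON object that holds its "fn" and its "kwargs", one argument or row to a line. play_rows: Moves the arm, as the interface text tells. Its arguments: {"type":"object","properties":{"steps":{"type":"array"}},"required":["steps"]}

```bash
mkdir -p pics
cat > h.py <<'E'
from station import *
import numpy as np, cv2
def snap(n):
    c=capture(n); c['K']=np.array([[c['fx'],0,c['cx']],[0,c['fy'],c['cy']],[0,0,1.]]); return c
def slopes(c,uv):
    uv=np.asarray(uv,float).reshape(-1,1,2)
    return cv2.undistortPoints(uv,c['K'],np.array([c['k1'],0,0,0,0.])).reshape(-1,2)
def onplane(c,uv,z):
    s=slopes(c,uv); d=np.c_[s,np.ones(len(s))]@np.array(c['rotation']).T; o=np.array(c['xyz'])
    return o+d*((z-o[2])/d[:,2])[:,None]
def cloud(c):
    h,w=c['range_z'].shape; u,v=np.meshgrid(np.arange(w),np.arange(h))
    s=slopes(c,np.c_[u.ravel(),v.ravel()]); r=c['range_z'].ravel()[:,None]
    return ((np.c_[s,np.ones(len(s))]*r)@np.array(c['rotation']).T+np.array(c['xyz'])).reshape(h,w,3)
def proj(c,P):
    q=(np.asarray(P,float).reshape(-1,3)-np.array(c['xyz']))@np.array(c['rotation'])
    s=q[:,:2]/q[:,2:]; r2=(s**2).sum(1,keepdims=True); s=s*(1+c['k1']*r2)
    return s*[c['fx'],c['fy']]+[c['cx'],c['cy']]
E
python3 - <<'E'
from h import *
for n in('top','side'):
    c=snap(n); cv2.imwrite(f'pics/{n}0.png',c['frame']); print(n,c['xyz'],np.round(c['rotation'],3).tolist(),c['fx'],c['k1'],(c['range_z']>0).mean())
s=sense();print({k:s[k] for k in s})
E
```

```text
top [0.40585488 0.00449741 1.64447086] [[0.027, -0.997, 0.068], [-1.0, -0.027, 0.001], [0.001, -0.068, -0.998]] 450.05818488580104 -0.005868697508045274 0.9960076530612245
side [-0.26803423  0.75137654  1.24174032] [[-0.691, -0.5, 0.522], [-0.723, 0.493, -0.484], [-0.015, -0.712, -0.702]] 515.3861005118197 -0.17338002293416224 0.995578231292517
{'time_s': 0.1, 'joints': array([-5.68588949e+01,  2.20857198e+01,  3.88142125e-01, -2.35028494e-02,
       -6.84116484e+01, -1.48198979e+01]), 'joint_velocities': array([-0.04433335, -0.2101978 ,  0.25252639,  0.05875983,  0.06333483,
        0.01337024]), 'effort': array([-3.82950902e-04, -3.91689599e+01,  1.87935573e+01,  4.23186377e+00,
        1.35099542e-02, -7.23962876e-05]), 'tcp_pos': array([ 0.19635036, -0.5928227 ,  0.23558401]), 'ee_rot': array([[-9.49356697e-01, -3.14199523e-01, -7.22814498e-04],
       [-3.14200331e-01,  9.49354989e-01,  1.80474440e-03],
       [ 1.19157721e-04,  1.94045474e-03, -9.99998110e-01]]), 'wrist_force': array([-0.27796508, -0.06119046,  0.03775402]), 'moment': array([-0.0444444 ,  0.02046736,  0.04786803]), 'gripper_force': 0.0, 'gripper_width': 1.0011232240794499}
```

View pics/top0.png

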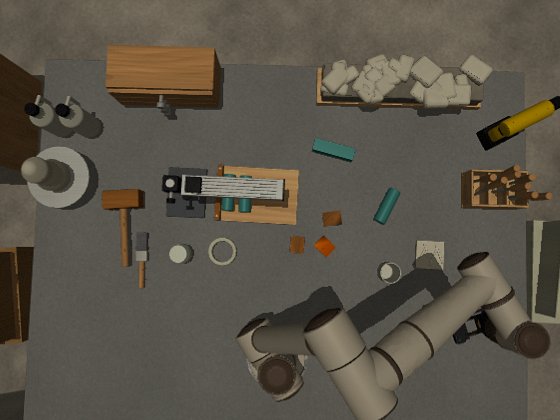

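View pics/side0.png

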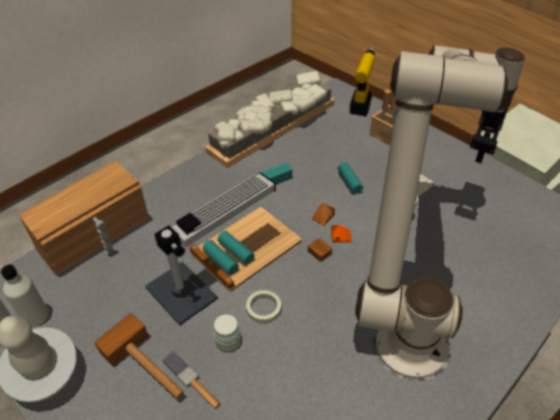

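Top view: teal objects are at (387,206) and (334,150, likely the square cast_bar). Two rods are on the board at (228,193) and (245,193). Wooden wedge or block candidates are at (332,218) and (297,244), and the orange look-alike is at (325,246). I'll check the choice in a close crop and measure.

Run:
```python
from h import *
t=snap('top'); s=snap('side')
a=cv2.resize(t['frame'][195:260,280:410],None,fx=6,fy=6,interpolation=cv2.INTER_CUBIC)[:300]
b=cv2.resize(s['frame'][150:265,295:375],None,fx=2.5,fy=2.5,interpolation=cv2.INTER_CUBIC)
im=np.zeros((590,780,3),np.uint8); im[:300,:780]=a[:300,:780]; im[300:300+b.shape[0],:b.shape[1]]=b
bl=cv2.resize(s['frame'][195:285,190:305],None,fx=3.2,fy=3.2,interpolation=cv2.INTER_CUBIC); im[300:300+bl.shape[0],300:300+bl.shape[1]]=bl
cv2.imwrite('pics/crop1.png',im)
for n,c in(('top',t),('side',s)):
    hsv=cv2.cvtColor(c['frame'],cv2.COLOR_BGR2HSV); C=cloud(c)
    print(n,'bench z',np.median(C[...,2]))
    for nm,lo,hi in(('teal',(80,90,30),(100,255,255)),('wood',(5,90,50),(16,255,255))):
        m=cv2.inRange(hsv,lo,hi); k,l,st,ce=cv2.connectedComponentsWithStats(m)
        for i in range(1,k):
            if st[i,4]<60: continue
            p=C[l==i]; p=p[(p[:,0]>0.2)&(p[:,0]<0.9)&(p[:,1]>-.3)&(p[:,1]<.35)]
            if len(p)<60 or st[i,4]>3000: continue
            r=cv2.minAreaRect(np.float32(p[:,:2]*1000))
            print(nm,st[i],np.round(ce[i]),np.round(p.mean(0),3),'rect',np.round(r[0]),np.round(r[1]),round(r[2],1),'z',np.round(np.percentile(p[:,2],[5,50,95])*1000))
```

```text
top bench z 0.0002813352385173662
teal [313 138  42  23 519] [333. 149.] [ 0.75  -0.183  0.053] rect [ 581. -130.] [149. 415.] 72.2 z [35. 44. 51.]
teal [221 198  13  13 144] [227. 204.] [0.543 0.189 0.054] rect [544. 190.] [41. 45.] 86.2 z [45. 55. 62.]
teal [239 199  12  13 145] [244. 205.] [0.539 0.128 0.067] rect [478.  85.] [209.  54.] 33.7 z [48. 57. 63.]
wood [217 165  82  17 410] [254. 173.] [0.661 0.098 0.026] rect [570. 111.] [294. 258.] 74.3 z [ 8. 16. 40.]
wood [ 214  186   84   39 1445] [263. 210.] [0.526 0.063 0.026] rect [513.  90.] [296. 209.] 88.2 z [ 9. 16. 39.]
wood [322 210  20  17 263] [332. 218.] [ 0.504 -0.186  0.023] rect [ 506. -188.] [53. 69.] 7.6 z [ 4. 27. 36.]
wood [289 236  16  18 235] [297. 244.] [ 0.405 -0.062  0.05 ] rect [408. -43.] [94. 60.] 85.2 z [23. 30. 37.]
wood [314 236  22  22 261] [324. 246.] [ 0.403 -0.162  0.022] rect [ 403. -164.] [66. 54.] 47.5 z [ 1. 25. 34.]
side bench z 0.0007186718586835728
teal [262 163  30  21 361] [279. 173.] [ 0.734 -0.205  0.039] rect [ 691. -116.] [ 95. 306.] 29.4 z [12. 42. 48.]
teal [219 232  34  31 468] [236. 247.] [0.568 0.138 0.053] rect [575. 136.] [129.  42.] 3.8 z [38. 55. 61.]
teal [204 241  33  33 485] [220. 257.] [0.571 0.197 0.053] rect [579. 196.] [127.  40.] 0.5 z [39. 55. 61.]
wood [312 203  23  23 326] [323. 214.] [ 0.499 -0.182  0.02 ] rect [ 507. -192.] [65. 89.] 15.9 z [ 2. 22. 33.]
wood [ 189  208  113   83 2725] [251. 250.] [0.551 0.09  0.018] rect [595.  85.] [311. 238.] 88.7 z [ 9. 15. 39.]
wood [331 224  22  19 347] [341. 234.] [ 0.398 -0.156  0.019] rect [ 410. -174.] [68. 95.] 44.7 z [-0. 21. 33.]
wood [308 238  24  23 361] [319. 249.] [ 0.399 -0.057  0.026] rect [410. -70.] [82. 76.] 2.8 z [ 8. 28. 34.]
```

View pics/crop1.png

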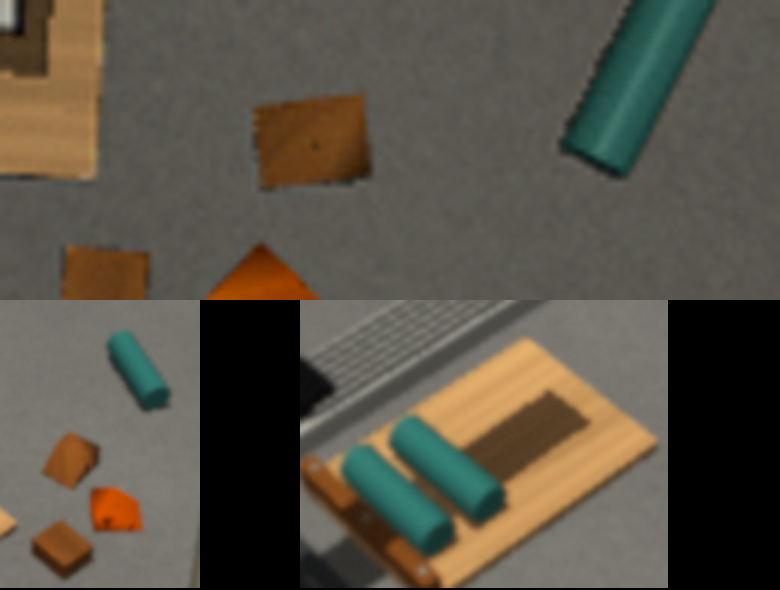

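The crop shows the round rod at (387,206) is rod_c, and the square bar at (334,150) is cast_bar. Of the wooden pieces, (332,218) has the ramp, so it is the chock. (297,244) is a plain block, the offcut, and the orange one at (325,246) is a decoy. Next I'll measure them precisely.

```bash
cat >> h.py <<'E'
def comp(c,lo,hi,pt,rad=12):
    hsv=cv2.cvtColor(c['frame'],cv2.COLOR_BGR2HSV); m=cv2.inRange(hsv,lo,hi)
    k,l,st,ce=cv2.connectedComponentsWithStats(m); 
    i=min((i for i in range(1,k) if st[i,4]>40),key=lambda i:np.hypot(*(ce[i]-pt)))
    return np.uint8(l==i)
TEAL=((80,90,20),(100,255,255))
def rect(m,c,z):
    q,_=cv2.findContours(m,cv2.RETR_EXTERNAL,cv2.CHAIN_APPROX_NONE); q=max(q,key=len).reshape(-1,2)
    P=onplane(c,q,z)[:,:2]*1000
    return cv2.minAreaRect(np.float32(P)),P
E
python3 - <<'E'
from h import *
t=snap('top'); s=snap('side')
for nm,c,pt in(('top',t,(387,206)),('side',s,(350,178))):
    m=comp(c,*TEAL,pt); r,P=rect(m,c,.022); print('rodc',nm,np.round(r[0],1),np.round(r[1],1),round(r[2],1))
    C=cloud(c)[cv2.erode(m,np.ones((3,3)))>0]; print(np.round(np.median(C,0),3))
for nm,c,pt in(('side a',s,(220,257)),('side b',s,(236,247)),('top a',t,(227,204)),('top b',t,(244,205))):
    m=comp(c,*TEAL,pt); r,P=rect(m,c,.037+ (.01 if nm[0]=='s' else 0)); print(nm,np.round(r[0],1),np.round(r[1],1),round(r[2],1), np.round([P.min(0),P.max(0)],1).tolist())
for nm,c,pt in(('top',t,(332,218)),('side',s,(323,214))):
    m=comp(c,(3,90,30),(18,255,255),pt); q,_=cv2.findContours(m,0,cv2.CHAIN_APPROX_NONE);q=max(q,key=len)
    a=cv2.approxPolyDP(q,2.5,True).reshape(-1,2); 
    print('chock',nm,m.sum(),a.tolist());print(np.round(onplane(c,a,0)*1000).tolist());print(np.round(onplane(c,a,.03)*1000).tolist())
# board corners top
for c,n in((t,'top'),(s,'side')):
    hsv=cv2.cvtColor(c['frame'],cv2.COLOR_BGR2HSV); C=cloud(c)
    m=cv2.inRange(hsv,(8,60,60),(20,255,255)); 
    roi=(C[...,0]>.42)&(C[...,0]<.72)&(C[...,1]>-.09)&(C[...,1]<.28)&(C[...,2]<.03)
    m=np.uint8((m>0)&roi); q,_=cv2.findContours(cv2.morphologyEx(m,cv2.MORPH_CLOSE,np.ones((25,25))),0,2); q=max(q,key=len)
    r=cv2.minAreaRect(np.float32(onplane(c,q.reshape(-1,2),.015)[:,:2]*1000)); print('board',n,np.round(r[0],1),np.round(r[1],1),round(r[2],2))
C=cloud(t); h=C[(C[...,2]>.23)&(C[...,2]<.27)&(C[...,0]>.45)&(C[...,0]<.7)&(C[...,1]>-.1)&(C[...,1]<.3)]
r=cv2.minAreaRect(np.float32(h[:,:2]*1000)); print('head',np.round(r[0],1),np.round(r[1],1),r[2],np.median(h[:,2]),len(h))
print('head y min',np.percentile(h[:,1],[1,5]), np.percentile(h[:,0],[2,98]))
E
```

```text
rodc top [ 556.9 -384.1] [ 42.9 132.5] 65.3
[ 0.555 -0.379  0.042]
rodc side [ 554.1 -383.3] [ 45.5 162. ] 64.4
[ 0.539 -0.365  0.04 ]
side a [579.  195.4] [ 43.2 148.3] 89.9 [[504.8, 173.8], [653.1, 217.0]]
side b [574.9 134.5] [ 43.4 145.3] 89.5 [[502.3, 112.9], [647.4, 156.6]]
top a [544.7 190.9] [41.8 44.3] 86.4 [[522.1, 170.2], [565.7, 212.8]]
top b [543.4 129.1] [46.8 39.5] 1.6 [[519.6, 109.5], [566.7, 149.4]]
chock top 263 [[340, 211], [322, 213], [323, 225], [341, 223]]
[[532.0, -219.0, 0.0], [523.0, -153.0, 0.0], [479.0, -157.0, 0.0], [488.0, -223.0, 0.0]]
[[530.0, -215.0, 30.0], [521.0, -150.0, 30.0], [478.0, -154.0, 30.0], [487.0, -219.0, 30.0]]
chock side 327 [[324, 203], [318, 206], [312, 217], [323, 225], [334, 211]]
[[543.0, -238.0, 0.0], [548.0, -212.0, 0.0], [526.0, -159.0, 0.0], [475.0, -158.0, 0.0], [493.0, -233.0, 0.0]]
[[524.0, -214.0, 30.0], [528.0, -189.0, 30.0], [507.0, -137.0, 30.0], [457.0, -136.0, 30.0], [475.0, -209.0, 30.0]]
board top [555.6  73.1] [334.5 258.9] 87.46
board side [558.3  69.2] [356.3 262.6] 84.65
head [580.5 145.7] [309.1  65.9] 88.68025970458984 0.2431598407050657 2030
head y min [-0.00594598  0.0066195 ] [0.5484099  0.61079837]
```

Run:
```python
from h import *
t=snap('top')
hsv=cv2.cvtColor(t['frame'],cv2.COLOR_BGR2HSV); S=hsv[...,1].astype(float)
def sub(prof,th):  # last index above th, subpixel
    i=np.where(prof>th)[0]
    if len(i)==0: return None
    i=i[-1]; return i+(prof[i]-th)/(prof[i]-prof[i+1]) if i+1<len(prof) else None
print(S[210,285:305].astype(int),S[212:232,260].astype(int),S[160:172,260].astype(int),S[215,205:230].astype(int))
g=t['frame'].astype(float); D=g[...,2]-g[...,0]
print(D[210,285:305].astype(int),D[212:232,260].astype(int),D[160:172,260].astype(int),D[215,205:230].astype(int))
th=35
R=[(285+sub(D[r,285:310],th),r) for r in list(range(170,175))+list(range(202,220))]
B=[(c,212+sub(D[212:235,c],th)) for c in range(228,290)]
T=[(c,172-sub(D[172:155:-1,c],th)) for c in range(228,290)]
for n,q,z in(('open',R,.0075),('near(-x)',B,.015),('far(+x)',T,.015)):
    P=onplane(t,q,z)[:,:2]*1000
    v=cv2.fitLine(np.float32(P),cv2.DIST_HUBER,0,.01,.01).ravel(); print(n,v.round(4),np.std((P-v[2:])@[-v[1],v[0]]))
s=snap('side'); C=cloud(t)
# batten : top z 39
b=C[(C[...,2]>.032)&(C[...,2]<.046)&(C[...,0]>.47)&(C[...,0]<.69)&(C[...,1]>.19)&(C[...,1]<.26)&(D>30)]
print('batten',np.percentile(b,[2,50,98],axis=0).round(4).tolist(), np.median(b[:,1][b[:,0]<.55]), np.median(b[:,1][b[:,0]>.62]))
```

```text
[134 135 137 134 133 133 136 134 134 134 136 126  52  29  29  29  27  23
  29  25] [132 133 133 136 134 135 134 133 136 136 117  20  25  29  37  23  28  30
  33  31] [ 27  23  29  29  29  26  23  53 123 137 132 129] [ 25  28  28  20  27  22  28  28  17 156 152  30  43 150 211 184 134 135
 136 135 135 134 134 135 136]
[76 75 77 75 76 76 78 77 78 77 80 63 19 10 10 10  9  8 10  9] [81 81 79 83 85 86 85 82 81 83 70  6  9 10 13  8 10 11 12 11] [ 9  8 10 10 10  9  8 21 73 86 85 83] [ 8 10 10  7 10  8 10 10  6 68 72 18 21 63 57 36 79 87 87 86 85 86 86 86
 88]
open [ 9.994000e-01 -3.420000e-02  5.715848e+02 -6.035260e+01] 0.5071874217431411
near(-x) [3.04000e-02 9.99500e-01 4.81389e+02 6.52424e+01] 0.4961835075930163
far(+x) [3.070000e-02 9.995000e-01 6.833252e+02 8.410120e+01] 0.3684773971893451
batten [[0.4886, 0.2139, 0.0324], [0.5461, 0.225, 0.0395], [0.6829, 0.2368, 0.0455]] 0.2268558870391888 0.22320117472128337
```

```bash
cat >> h.py <<'E'
from scipy.spatial.transform import Rotation as Ro
def frame(heading,lean,flip=1):
    """tool leaning back from horizontal heading (deg); fingers close across the heading"""
    a,b=np.radians([heading,lean]); e=np.array([np.cos(a),np.sin(a),0])
    z=np.sin(b)*e-np.array([0,0,np.cos(b)]); y=flip*np.array([-e[1],e[0],0]); return np.c_[np.cross(y,z),y,z]
def plan(R,pts,grasp=True):
    s=sense(); p=np.array(s['tcp_pos'])*1000; R0=np.array(s['ee_rot'])
    print('t',round(s['time_s'],2),'tcp',p.round(1),'open',round(s['gripper_width']*87,1),'F',np.round(s['wrist_force'],1),'grip',round(s['gripper_force'],1),'J',np.round(s['joints']).tolist())
    print('turn',(Ro.from_matrix(R0.T@R).as_rotvec(degrees=True)).round(1))
    for q in pts:
        q=np.array(q,float)+(5*R[:,2] if grasp else 0); d=R.T@(q-p); print('shift(new axes)',d.round(1),'old axes',(R0.T@(q-p)).round(1),'-> tcp',q.round(1)); p=q
E
python3 - <<'E'
from h import *
R=frame(-24.7,30); g=np.array([542.4,-377.7,25]); d=R[:,2]
print(R.round(3)); plan(R,[g-100*d,g])
E
```

```text
[[-0.787  0.418  0.454]
 [ 0.362  0.909 -0.209]
 [-0.5    0.    -0.866]]
t 0.4 tcp [ 196.5 -593.2  236.4] open 86.9 F [ 0.3 -0.6 -0.2] grip 0.0 J [-57.0, 22.0, 0.0, -0.0, -68.0, -15.0]
turn [ 11.3 -28.6  42. ]
shift(new axes) [-88.5 340.4 200.2] old axes [-361.4  128.2  129.2] -> tcp [ 499.2 -357.9  107.3]
shift(new axes) [  0.  -0. 100.] old axes [-36.6 -34.1  86.6] -> tcp [ 544.7 -378.7   20.7]
```

Request:
{"fn": "play_rows", "kwargs": {
  "steps": [
    {"dx":-36,"dy":13},
    {"dx":-36,"dy":13},
    {"dx":-36,"dy":13},
    {"dx":-36,"dy":13},
    {"dx":-36,"dy":13},
    {"dx":-36,"dy":13},
    {"dx":-36,"dy":13},
    {"dx":-36,"dy":13},
    {"dx":-36,"dy":12},
    {"dx":-36,"dy":12},
    {"ax":1.6,"ay":-4.1,"az":6},
    {"ax":1.6,"ay":-4.1,"az":6},
    {"ax":1.6,"ay":-4.1,"az":6},
    {"ax":1.6,"ay":-4.1,"az":6},
    {"ax":1.6,"ay":-4.1,"az":6},
    {"ax":1.6,"ay":-4.1,"az":6},
    {"ax":1.6,"ay":-4,"az":6},
    {}
  ]
}}

```text
invalid input at $.steps[0]: expected keys ax, ay, az, dx, dy, dz, claw
```

Run:
```python
from h import *
R=frame(-24.7,30); g=np.array([542.4,-377.7,25]); d=R[:,2]
plan(R,[g-60*d,g])
t=snap('top');m=comp(t,*TEAL,(387,206)); r,P=rect(m,t,.022); print(m.sum(),r)
```

```text
t 0.4 tcp [ 196.5 -593.2  236.4] open 86.9 F [ 0.3 -0.6 -0.2] grip 0.0 J [-57.0, 22.0, 0.0, -0.0, -68.0, -15.0]
turn [ 11.3 -28.6  42. ]
shift(new axes) [-88.5 340.4 240.2] old axes [-376.1  114.6  163.8] -> tcp [ 517.4 -366.2   72.6]
shift(new axes) [-0. -0. 60.] old axes [-21.9 -20.5  52. ] -> tcp [ 544.7 -378.7   20.7]
428 ((556.1802978515625, -384.0572814941406), (43.43204879760742, 134.0757598876953), 64.37395477294922)
```

All seven keys are needed in every row.

Request:
{"fn": "play_rows", "kwargs": {
  "steps": [
    {"ax":0,"ay":0,"az":0,"dx":-36,"dy":13,"dz":0,"claw":80},
    {"ax":0,"ay":0,"az":0,"dx":-36,"dy":13,"dz":0,"claw":80},
    {"ax":0,"ay":0,"az":0,"dx":-36,"dy":13,"dz":0,"claw":80},
    {"ax":0,"ay":0,"az":0,"dx":-36,"dy":13,"dz":0,"claw":80},
    {"ax":0,"ay":0,"az":0,"dx":-36,"dy":13,"dz":0,"claw":80},
    {"ax":0,"ay":0,"az":0,"dx":-36,"dy":13,"dz":0,"claw":80},
    {"ax":0,"ay":0,"az":0,"dx":-36,"dy":13,"dz":0,"claw":80},
    {"ax":0,"ay":0,"az":0,"dx":-36,"dy":13,"dz":0,"claw":80},
    {"ax":0,"ay":0,"az":0,"dx":-36,"dy":12,"dz":0,"claw":80},
    {"ax":0,"ay":0,"az":0,"dx":-36,"dy":12,"dz":0,"claw":80},
    {"ax":1.6,"ay":-4.1,"az":6,"dx":0,"dy":0,"dz":0,"claw":80},
    {"ax":1.6,"ay":-4.1,"az":6,"dx":0,"dy":0,"dz":0,"claw":80},
    {"ax":1.6,"ay":-4.1,"az":6,"dx":0,"dy":0,"dz":0,"claw":80},
    {"ax":1.6,"ay":-4.1,"az":6,"dx":0,"dy":0,"dz":0,"claw":80},
    {"ax":1.6,"ay":-4.1,"az":6,"dx":0,"dy":0,"dz":0,"claw":80},
    {"ax":1.6,"ay":-4.1,"az":6,"dx":0,"dy":0,"dz":0,"claw":80},
    {"ax":1.7,"ay":-4,"az":6,"dx":0,"dy":0,"dz":0,"claw":80},
    {"ax":0,"ay":0,"az":0,"dx":0,"dy":0,"dz":0,"claw":80}
  ]
}}

```text
time_s: 2.25
tcp_pos: [0.4947, -0.357, 0.2342]
ee_rot: [[-0.79, 0.417, 0.45], [0.362, 0.909, -0.207], [-0.495, -0.0, -0.869]]
wrist_force: [-0.8, 1.1, -1.0]
gripper_width: 0.923
gripper_force: 0.0
```

Run:
```python
from h import *
R=frame(-25.2,30); g=np.array([542.4,-377.7,25]); d=R[:,2]
plan(R,[g-60*d,g])
```

```text
t 2.25 tcp [ 494.7 -357.   234.2] open 80.3 F [-0.8  1.1 -1. ] grip 0.0 J [-19.0, 9.0, -27.0, 6.0, -25.0, -100.0]
turn [ 0.2 -0.3  0.5]
shift(new axes) [ 59.5   1.6 152.1] old axes [ 58.7   1.4 152.5] -> tcp [ 517.5 -366.    72.6]
shift(new axes) [-0.  0. 60.] old axes [-0.3 -0.3 60. ] -> tcp [ 544.7 -378.8   20.7]
```

Request:
{"fn": "play_rows", "kwargs": {
  "steps": [
    {"ax":0.2,"ay":-0.3,"az":0.5,"dx":10,"dy":0.3,"dz":25.5,"claw":80},
    {"ax":0,"ay":0,"az":0,"dx":10,"dy":0.3,"dz":25.5,"claw":80},
    {"ax":0,"ay":0,"az":0,"dx":10,"dy":0.3,"dz":25.5,"claw":80},
    {"ax":0,"ay":0,"az":0,"dx":10,"dy":0.3,"dz":25.5,"claw":80},
    {"ax":0,"ay":0,"az":0,"dx":10,"dy":0.3,"dz":25.5,"claw":80},
    {"ax":0,"ay":0,"az":0,"dx":9.5,"dy":0.1,"dz":25,"claw":80},
    {"ax":0,"ay":0,"az":0,"dx":0,"dy":0,"dz":15,"claw":80},
    {"ax":0,"ay":0,"az":0,"dx":0,"dy":0,"dz":15,"claw":80},
    {"ax":0,"ay":0,"az":0,"dx":0,"dy":0,"dz":15,"claw":80},
    {"ax":0,"ay":0,"az":0,"dx":0,"dy":0,"dz":10,"claw":80},
    {"ax":0,"ay":0,"az":0,"dx":0,"dy":0,"dz":5,"claw":80},
    {"ax":0,"ay":0,"az":0,"dx":0,"dy":0,"dz":0,"claw":80}
  ]
}}

```text
time_s: 3.45
tcp_pos: [0.5491, -0.3938, 0.0367]
ee_rot: [[-0.795, 0.403, 0.454], [0.374, 0.914, -0.158], [-0.478, 0.044, -0.877]]
wrist_force: [-1.1, -0.4, 0.3]
gripper_width: 0.92
gripper_force: 0.0
```

Run:
```python
from h import *
R=frame(-25.2,30); g=np.array([542.4,-377.7,25])
plan(R,[g]); c=snap('side'); cv2.imwrite('pics/g1.png',cv2.resize(c['frame'][120:260,290:430],None,fx=4,fy=4,interpolation=cv2.INTER_CUBIC))
```

```text
t 3.45 tcp [ 549.1 -393.8   36.7] open 80.0 F [-1.1 -0.4  0.3] grip 0.0 J [-23.0, 31.0, -22.0, -12.0, -9.0, -80.0]
turn [ 2.9 -1.4 -0. ]
shift(new axes) [17.  11.8  8.7] old axes [16.8 11.3  9.7] -> tcp [ 544.7 -378.8   20.7]
```

View pics/g1.png

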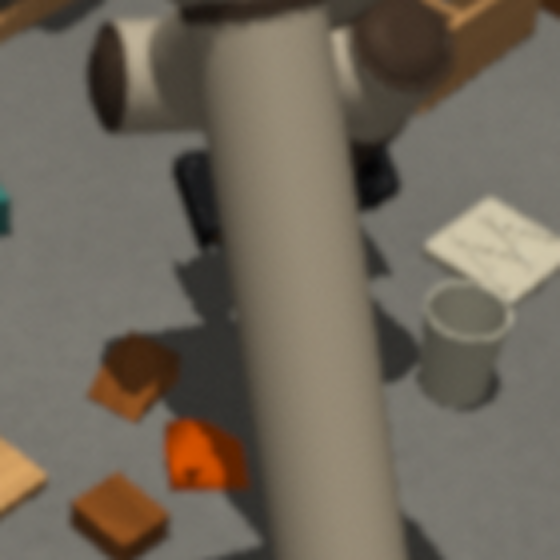

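This shows the arm stopped short: joint 5 is at its -9° limit, so the wrist is straight. I'll fit a quick kinematic model to see which leans are reachable.

```bash
cat > fk.py <<'E'
from h import *
from scipy.optimize import least_squares
def fk(j,k):
    yaw,a,h,L1,e,L2,L3=k
    j=np.radians(j); ry=lambda t:Ro.from_rotvec([0,t,0]); rx=lambda t:Ro.from_rotvec([t,0,0]); rz=lambda t:Ro.from_rotvec([0,0,t])
    R=rz(j[0]+yaw); p=R.apply([a,0,h]); R=R*ry(j[1]); p=p+R.apply([0,0,L1]); R=R*ry(-j[2]); p=p+R.apply([L2,0,e])
    R=R*rx(S[0]*j[3])*ry(-j[4]); p=p+R.apply([L3,0,0]); R=R*rx(S[1]*j[5])
    return p,R.as_matrix()  # columns: tool z first
S=[1,1]
E
python3 - <<'E'
import fk; from fk import *
s=sense(); print(np.round(s['joints'],2),s['tcp_pos'],np.round(s['ee_rot'],4).tolist())
D=[([-56.86,22.086,.388,-.0235,-68.41,-14.82],[.19635,-.59282,.2356],[-.0007,.0018,-1]),
 (s['joints'],s['tcp_pos'],np.array(s['ee_rot'])[:,2])]
for s4 in(1,-1):
    fk.S[0]=s4
    f=lambda k:np.concatenate([np.r_[fk.fk(j,k)[0]-p,.3*(fk.fk(j,k)[1][:,0]-z)] for j,p,z in D])
    r=least_squares(f,[-.25,0,.4,.4,0,.4,.25]); print(s4,r.cost,r.x.round(4)); print(r.fun.round(4))
E
```

```text
[-23.09  30.51 -21.77 -11.76  -9.24 -80.24] [ 0.54885915 -0.39371141  0.03725457] [[-0.7945, 0.4035, 0.4539], [0.3739, 0.9139, -0.158], [-0.4786, 0.0442, -0.8769]]Traceback (most recent call last):
  File "<stdin>", line 6, in <module>
AttributeError: 'function' object has no attribute 'S'
```

Request:
{"fn": "play_rows", "kwargs": {
  "steps": [
    {"ax":0,"ay":0,"az":0,"dx":0,"dy":0,"dz":-30,"claw":80},
    {"ax":0,"ay":0,"az":0,"dx":0,"dy":0,"dz":-40,"claw":80},
    {"ax":0,"ay":8.5,"az":0,"dx":0,"dy":0,"dz":-40,"claw":80},
    {"ax":0,"ay":8.5,"az":0,"dx":0,"dy":0,"dz":0,"claw":80},
    {"ax":0,"ay":8.5,"az":0,"dx":0,"dy":0,"dz":0,"claw":80},
    {"ax":0,"ay":0,"az":0,"dx":0,"dy":0,"dz":0,"claw":80}
  ]
}}

```text
time_s: 4.1
tcp_pos: [0.5063, -0.3784, 0.128]
ee_rot: [[-0.911, 0.401, 0.098], [0.403, 0.915, 0.007], [-0.087, 0.045, -0.995]]
wrist_force: [0.0, 0.1, -0.9]
gripper_width: 0.918
gripper_force: 0.0
```

Run:
```python
from h import *
s=sense(); print(np.round(s['joints'],2).tolist(),s['tcp_pos'].round(4).tolist(),np.round(s['ee_rot'],4).tolist())
```

```text
[-23.38, 26.12, -8.74, -3.35, -50.19, -88.35] [0.5063, -0.3784, 0.128] [[-0.9109, 0.4008, 0.0976], [0.4034, 0.915, 0.0066], [-0.0866, 0.0454, -0.9952]]
```

Run:
```python
import fk as M; from fk import *
D=[([-56.86,22.086,.388,-.0235,-68.41,-14.82],[.19635,-.59282,.2356],[[-.9494,-.3142,-.0007],[-.3142,.9494,.0018],[0,.002,-1]]),
 ([-23.09,30.51,-21.77,-11.76,-9.24,-80.24],[.54886,-.39371,.03725],[[-0.7945,0.4035,0.4539],[0.3739,0.9139,-0.158],[-0.4786,0.0442,-0.8769]]),
 ([-23.38,26.12,-8.74,-3.35,-50.19,-88.35],[0.5063,-0.3784,0.128],[[-0.9109,0.4008,0.0976],[0.4034,0.915,0.0066],[-0.0866,0.0454,-0.9952]])]
best=None
for s4 in(1,-1):
    M.S[0]=s4
    def f(k):
        o=[]
        for j,p,R in D:
            q,B=M.fk(j,k); o+=[q-p,.3*(B[:,0]-np.array(R)[:,2])]
        return np.concatenate(o)
    r=least_squares(f,[-.25,0,.4,.4,0,.4,.25]); print(s4,r.cost,r.x.round(4),abs(r.fun).max())
    if best is None or r.cost<best[0]: best=(r.cost,s4,r.x)
M.S[0]=best[1]; k=best[2]
for j,p,R in D:
    B=M.fk(j,k)[1]; T=np.array(R); print('tooly in B yz',(B.T@T[:,1]).round(2), (B.T@T[:,0]).round(2),j[5])
np.save('k.npy',np.r_[k,best[1]])
def ik(p,z,j0):
    f=lambda j:np.r_[(M.fk(np.r_[j,0],k)[0]-p),.3*(M.fk(np.r_[j,0],k)[1][:,0]-z)]
    return min((least_squares(f,j) for j in j0),key=lambda r:r.cost)
J0=[[20,20,-10,0,-50],[20,20,-10,-60,-50],[20,20,-10,60,-50],[20,0,-30,0,-100]]
for nm,P,h in(('place',np.array([570,105,.040*1000]),-1.75),('pick',np.array([556,-384,25.]),-25),('pickrev',np.array([556,-384,25.]),155),('placerev',np.array([600,105,40.]),178.2)):
    for lean in(20,25,30,35):
        R=frame(h,lean); g=(P+5*R[:,2])/1000; r=ik(g,R[:,2],J0); print(nm,lean,r.x.round(0),round(r.cost**.5*1000,1))
for lean in(30,40):
    R=frame(97.8,lean); r=ik(np.array([.507,-.2,.023])+.005*R[:,2],R[:,2],J0); print('chockpick',lean,r.x.round(),r.cost**.5)
    R=frame(88.2,lean); r=ik(np.array([.582,.047,.038])+.005*R[:,2],R[:,2],J0); print('chockplace',lean,r.x.round(),r.cost**.5)
```

```text
1 0.0021591577994815397 [-0.2203 -0.0226  0.0556  0.6245 -0.0035  0.4437  0.232 ] 0.04454087350018431
-1 0.000728904416958112 [-0.2426  0.0014  0.183   0.5109  0.0102  0.4601  0.2603] 0.03131707259927849
tooly in B yz [-0.    0.27 -0.96] [-0.   -0.96 -0.27] -14.82
tooly in B yz [-0.12  0.52  0.84] [ 0.    0.85 -0.53] -80.24
tooly in B yz [-0.02  0.29  0.96] [-0.01  0.96 -0.29] -88.35
place 20 [ 26.  25. -29.  17. -17.] 0.0
place 25 [ 27.  24. -32.  34. -11.] 0.0
place 30 [  28.   24.  -35. -105.    8.] 0.0
place 35 [ 28.  24. -38. -59.  11.] 0.0
pick 20 [-22.  34. -16. 169.  21.] 0.0
pick 25 [-23.  33. -19. -20. -14.] 0.0
pick 30 [-23.  32. -22. -44.  -8.] 0.0
pick 35 [-23.  32. -25.  78.   7.] 0.0
pickrev 20 [-20.  48.  13.   3. -74.] 0.0
pickrev 25 [-19.  51.  16.   4. -81.] 0.0
pickrev 30 [-19.  53.  20.   4. -87.] 0.0
pickrev 35 [-19.  56.  24.   5. -93.] 0.0
placerev 20 [ 22.  41.   1.  -4. -70.] 0.0
placerev 25 [ 22.  43.   4.  -4. -75.] 0.0
placerev 30 [ 22.  46.   7.  -5. -81.] 0.0
placerev 35 [ 22.  48.  11.  -5. -87.] 0.0
chockpick 30 [-18.  37. -12. -26. -63.] 2.8803989122630514e-11
chockplace 30 [  6.  34. -17. -40. -51.] 6.874279355721917e-10
chockpick 40 [-21.  41.  -9. -30. -72.] 1.2673801303683607e-11
chockplace 40 [  2.  36. -17. -49. -57.] 1.0178707372215323e-09
```

Run:
```python
from h import *
R=frame(154.8,30,-1); g=np.array([569.6,-390.3,25]); d=R[:,2]
plan(R,[g-75*d,g])
```

```text
t 4.1 tcp [ 506.3 -378.4  128. ] open 79.9 F [ 0.   0.1 -0.9] grip 0.0 J [-23.0, 26.0, -9.0, -3.0, -50.0, -88.0]
turn [ 2.2 34.9  2.1]
shift(new axes) [-105.5   16.2  -12. ] old axes [-93.6  11.7  51.2] -> tcp [ 601.3 -405.2   85.6]
shift(new axes) [ 0.  0. 75.] old axes [43.  -1.9 61.4] -> tcp [ 567.3 -389.2   20.7]
```

Request:
{"fn": "play_rows", "kwargs": {
  "steps": [
    {"ax":0.4,"ay":7,"az":0.4,"dx":0,"dy":0,"dz":0,"claw":80},
    {"ax":0.4,"ay":7,"az":0.4,"dx":0,"dy":0,"dz":0,"claw":80},
    {"ax":0.4,"ay":7,"az":0.4,"dx":0,"dy":0,"dz":0,"claw":80},
    {"ax":0.5,"ay":7,"az":0.4,"dx":0,"dy":0,"dz":0,"claw":80},
    {"ax":0.5,"ay":7,"az":0.5,"dx":0,"dy":0,"dz":0,"claw":80},
    {"ax":0,"ay":0,"az":0,"dx":-21,"dy":3.2,"dz":-2.4,"claw":80},
    {"ax":0,"ay":0,"az":0,"dx":-21,"dy":3.2,"dz":-2.4,"claw":80},
    {"ax":0,"ay":0,"az":0,"dx":-21,"dy":3.2,"dz":-2.4,"claw":80},
    {"ax":0,"ay":0,"az":0,"dx":-21,"dy":3.2,"dz":-2.4,"claw":80},
    {"ax":0,"ay":0,"az":0,"dx":-21,"dy":3.2,"dz":-2.4,"claw":80},
    {"ax":0,"ay":0,"az":0,"dx":0,"dy":0,"dz":0,"claw":80}
  ]
}}

```text
time_s: 5.2
tcp_pos: [0.5981, -0.4032, 0.0805]
ee_rot: [[-0.781, 0.426, -0.456], [0.367, 0.905, 0.217], [0.505, 0.002, -0.863]]
wrist_force: [0.5, -0.5, -0.7]
gripper_width: 0.918
gripper_force: 0.0
```

Run:
```python
from h import *
R=frame(154.8,30,-1); g=np.array([569.6,-390.3,25]); d=R[:,2]
plan(R,[g])
```

```text
t 5.2 tcp [ 598.1 -403.2   80.5] open 79.9 F [ 0.5 -0.5 -0.7] grip 0.0 J [-22.0, 55.0, 34.0, -2.0, -99.0, -93.0]
turn [ 0.1 -0.4  0. ]
shift(new axes) [-0.7 -0.5 68.7] old axes [-1.1 -0.6 68.7] -> tcp [ 567.3 -389.2   20.7]
```

Request:
{"fn": "play_rows", "kwargs": {
  "steps": [
    {"ax":0,"ay":-0.4,"az":0,"dx":-1,"dy":-0.5,"dz":15,"claw":80},
    {"ax":0,"ay":0,"az":0,"dx":0,"dy":0,"dz":15,"claw":80},
    {"ax":0,"ay":0,"az":0,"dx":0,"dy":0,"dz":15,"claw":80},
    {"ax":0,"ay":0,"az":0,"dx":0,"dy":0,"dz":12,"claw":80},
    {"ax":0,"ay":0,"az":0,"dx":0,"dy":0,"dz":8,"claw":80},
    {"ax":0,"ay":0,"az":0,"dx":0,"dy":0,"dz":3.5,"claw":80},
    {"ax":0,"ay":0,"az":0,"dx":0,"dy":0,"dz":0,"claw":80}
  ]
}}

```text
time_s: 5.9
tcp_pos: [0.567, -0.39, 0.0237]
ee_rot: [[-0.785, 0.427, -0.45], [0.37, 0.904, 0.214], [0.498, 0.001, -0.867]]
wrist_force: [-0.6, -0.4, 0.6]
gripper_width: 0.921
gripper_force: 0.0
```

Run:
```python
from h import *
R=frame(154.8,30,-1); g=np.array([569.6,-390.3,25]); d=R[:,2]
plan(R,[g])
```

```text
t 5.9 tcp [ 567.  -390.    23.7] open 80.1 F [-0.6 -0.4  0.6] grip 0.0 J [-22.0, 54.0, 23.0, -2.0, -89.0, -93.0]
turn [ 0.1  0.1 -0. ]
shift(new axes) [-1.5  0.8  2.6] old axes [-1.5  0.8  2.6] -> tcp [ 567.3 -389.2   20.7]
```

Request:
{"fn": "play_rows", "kwargs": {
  "steps": [
    {"ax":0,"ay":0,"az":0,"dx":-1,"dy":0.8,"dz":2,"claw":60},
    {"ax":0,"ay":0,"az":0,"dx":0,"dy":0,"dz":0,"claw":50},
    {"ax":0,"ay":0,"az":0,"dx":0,"dy":0,"dz":0,"claw":38},
    {"ax":0,"ay":0,"az":0,"dx":0,"dy":0,"dz":0,"claw":38},
    {"ax":0,"ay":0,"az":0,"dx":0,"dy":0,"dz":0,"claw":38},
    {"ax":0,"ay":0,"az":0,"dx":0,"dy":0,"dz":0,"claw":38},
    {"ax":0,"ay":0,"az":0,"dx":0,"dy":0,"dz":0,"claw":38},
    {"ax":0,"ay":0,"az":0,"dx":0,"dy":0,"dz":0,"claw":38}
  ]
}}

```text
time_s: 6.7
tcp_pos: [0.5676, -0.3892, 0.0215]
ee_rot: [[-0.785, 0.427, -0.449], [0.37, 0.904, 0.214], [0.497, 0.001, -0.867]]
wrist_force: [0.6, 0.6, 1.0]
gripper_width: 0.502
gripper_force: 30.0
```

Run:
```python
from h import *
u=np.array([.0305,.9995,0]); R=frame(178.25,30,-1)
g=np.array([583+15,94.6-33-170,0])+[0,0,190.]
plan(frame(154.8,30,-1),[]); plan(R,[g])
```

```text
t 6.7 tcp [ 567.6 -389.2   21.5] open 43.6 F [0.6 0.6 1. ] grip 30.0 J [-22.0, 54.0, 23.0, -2.0, -89.0, -93.0]
turn [ 0.1  0.2 -0. ]
t 6.7 tcp [ 567.6 -389.2   21.5] open 43.6 F [0.6 0.6 1. ] grip 30.0 J [-22.0, 54.0, 23.0, -2.0, -89.0, -93.0]
turn [ 11.8   0.2 -20.3]
shift(new axes) [  65.4  281.6 -151.9] old axes [163.6 266.2 -95. ] -> tcp [ 595.5 -108.3  185.7]
```

Request:
{"fn": "play_rows", "kwargs": {
  "steps": [
    {"ax":0,"ay":0,"az":0,"dx":6,"dy":0,"dz":-10.4,"claw":38},
    {"ax":0,"ay":0,"az":0,"dx":11,"dy":0,"dz":-19,"claw":38},
    {"ax":0,"ay":0,"az":0,"dx":12.5,"dy":0,"dz":-21.7,"claw":38},
    {"ax":0,"ay":0,"az":0,"dx":12.5,"dy":0,"dz":-21.7,"claw":38},
    {"ax":0,"ay":0,"az":0,"dx":12.5,"dy":0,"dz":-21.7,"claw":38},
    {"ax":0,"ay":0,"az":0,"dx":12.5,"dy":0,"dz":-21.7,"claw":38},
    {"ax":0,"ay":0,"az":0,"dx":12.5,"dy":0,"dz":-21.7,"claw":38},
    {"ax":2,"ay":0,"az":-3.4,"dx":0,"dy":0,"dz":0,"claw":38},
    {"ax":2,"ay":0,"az":-3.4,"dx":-3,"dy":25,"dz":-2,"claw":38},
    {"ax":2,"ay":0,"az":-3.4,"dx":-3,"dy":25,"dz":-2,"claw":38},
    {"ax":2,"ay":0,"az":-3.4,"dx":-3,"dy":25,"dz":-2,"claw":38},
    {"ax":2,"ay":0,"az":-3.4,"dx":-3,"dy":25,"dz":-2,"claw":38},
    {"ax":1.8,"ay":0.2,"az":-3.3,"dx":-3,"dy":25,"dz":-2,"claw":38},
    {"ax":0,"ay":0,"az":0,"dx":0,"dy":25,"dz":0,"claw":38},
    {"ax":0,"ay":0,"az":0,"dx":0,"dy":25,"dz":0,"claw":38},
    {"ax":0,"ay":0,"az":0,"dx":0,"dy":25,"dz":0,"claw":38},
    {"ax":0,"ay":0,"az":0,"dx":0,"dy":25,"dz":0,"claw":38},
    {"ax":0,"ay":0,"az":0,"dx":0,"dy":25,"dz":0,"claw":38},
    {"ax":0,"ay":0,"az":0,"dx":0,"dy":0,"dz":0,"claw":38}
  ]
}}

```text
time_s: 8.6
tcp_pos: [0.6178, -0.1443, 0.1821]
ee_rot: [[-0.866, 0.028, -0.5], [0.024, 1.0, 0.014], [0.5, 0.001, -0.866]]
wrist_force: [-0.3, -0.3, -2.6]
gripper_width: 0.5
gripper_force: 30.0
```

Run:
```python
from h import *
R=frame(178.25,30,-1)
plan(R,[[598,-105,100],[598,61.6,100],[598,61.6,45]])
for n in('side','top'):
    c=snap(n); cv2.imwrite(f'pics/{n}_h.png',c['frame'])
    k,l,st,ce=cv2.connectedComponentsWithStats(cv2.inRange(cv2.cvtColor(c['frame'],cv2.COLOR_BGR2HSV),*TEAL)); C=cloud(c)
    for i in range(1,k):
        if st[i,4]>50:
            p=C[cv2.erode(np.uint8(l==i),np.ones((3,3)))>0]; print(n,ce[i].round(),st[i].tolist(),np.median(p,0).round(3), p[:,2].min().round(3),p[:,2].max().round(3))
```

```text
t 8.6 tcp [ 617.8 -144.3  182.1] open 43.5 F [-0.3 -0.3 -2.6] grip 30.0 J [1.0, 41.0, 20.0, -1.0, -99.0, -92.0]
turn [-0.1  0.   0.2]
shift(new axes) [-22.9  38.7  86.6] old axes [-23.   38.7  86.6] -> tcp [ 595.5 -104.9   95.7]
shift(new axes) [  4.4 166.5   2.5] old axes [  3.9 166.5   2.4] -> tcp [595.5  61.7  95.7]
shift(new axes) [-27.5   0.   47.6] old axes [-27.5  -0.   47.6] -> tcp [595.5  61.7  40.7]
side [277. 174.] [262, 164, 30, 20, 309] [ 0.731 -0.196  0.041] 0.006 0.052
side [236. 247.] [219, 232, 34, 31, 466] [0.562 0.14  0.055] 0.036 1.242
side [220. 257.] [204, 241, 33, 33, 486] [0.567 0.199 0.056] 0.035 0.069
top [317. 146.] [312, 138, 11, 16, 110] [ 0.764 -0.125  0.044] 0.029 0.057
top [326. 189.] [319, 175, 15, 30, 395] [ 0.586 -0.144  0.203] 0.188 1.644
top [227. 204.] [221, 198, 13, 13, 144] [0.545 0.189 0.057] 0.045 1.644
top [244. 205.] [239, 199, 12, 13, 146] [0.54  0.129 0.057] 0.042 1.644
```

View pics/side_h.png

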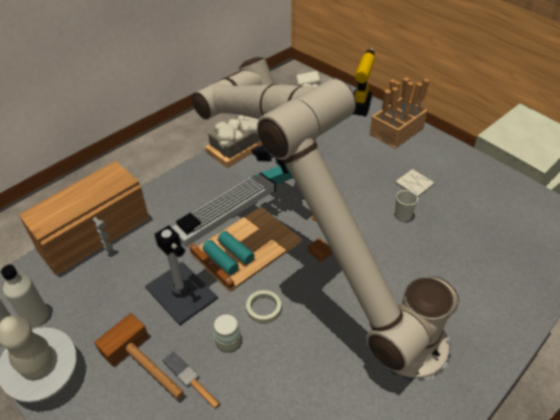

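The side view shows the rod gripped, with the arm over the bench short of the lamp nose (270,185). The board rods are still at (236,247) and (220,257). I'll lower outside the lamp and traverse underneath, far side first.

Run:
```python
from h import *
R=frame(178.25,30,-1)
plan(R,[[618,-105,65],[618,-30,65]])
c=snap('top'); m=comp(c,*TEAL,(326,189)); C=cloud(c)[cv2.erode(m,np.ones((3,3)))>0]; C=C[C[:,2]<.25]
a=C[C[:,2]>np.percentile(C[:,2],30)]; print('tilt',np.polyfit(a[:,0],a[:,2],1), a[:,0].min(),a[:,0].max())
```

```text
t 8.7 tcp [ 617.5 -147.   182. ] open 43.5 F [ 1.2 -0.1 -2.2] grip 30.0 J [1.0, 41.0, 20.0, -1.0, -99.0, -92.0]
turn [-0. -0.  0.]
shift(new axes) [-57.9  42.  106.7] old axes [-57.9  42.1 106.7] -> tcp [ 615.5 -104.9   60.7]
shift(new axes) [ 2.  75.   1.1] old axes [ 2.  75.   1.1] -> tcp [615.5 -29.9  60.7]
tilt [-0.00345296  0.2062842 ] 0.5405117422630586 0.6292685389825803
```

Request:
{"fn": "play_rows", "kwargs": {
  "steps": [
    {"ax":0,"ay":0,"az":0,"dx":-9.7,"dy":7,"dz":17.8,"claw":38},
    {"ax":0,"ay":0,"az":0,"dx":-9.7,"dy":7,"dz":17.8,"claw":38},
    {"ax":0,"ay":0,"az":0,"dx":-9.7,"dy":7,"dz":17.8,"claw":38},
    {"ax":0,"ay":0,"az":0,"dx":-9.7,"dy":7,"dz":17.8,"claw":38},
    {"ax":0,"ay":0,"az":0,"dx":-9.7,"dy":7,"dz":17.8,"claw":38},
    {"ax":0,"ay":0,"az":0,"dx":-9.7,"dy":7,"dz":17.8,"claw":38},
    {"ax":0,"ay":0,"az":0,"dx":0.5,"dy":18,"dz":0.3,"claw":38},
    {"ax":0,"ay":0,"az":0,"dx":0.5,"dy":18,"dz":0.3,"claw":38},
    {"ax":0,"ay":0,"az":0,"dx":0.5,"dy":18,"dz":0.3,"claw":38},
    {"ax":0,"ay":0,"az":0,"dx":0.5,"dy":10,"dz":0.3,"claw":38},
    {"ax":0,"ay":0,"az":0,"dx":0,"dy":0,"dz":0,"claw":38}
  ]
}}

```text
time_s: 9.85
tcp_pos: [0.6159, -0.0393, 0.0611]
ee_rot: [[-0.866, 0.028, -0.499], [0.025, 1.0, 0.014], [0.499, -0.0, -0.867]]
wrist_force: [0.0, -0.2, -2.7]
gripper_width: 0.5
gripper_force: 30.0
```

Run:
```python
from h import *
R=frame(178.25,30,-1)
plan(R,[[618,60,65],[598,60,65],[598,60,42.5]])
t=snap('top'); s=snap('side')
cv2.imwrite('pics/trav.png',np.hstack([cv2.resize(t['frame'][120:260,200:400],None,fx=2,fy=2),cv2.resize(s['frame'][60:270,180:380],None,fx=1.9,fy=1.333)]))
for n,c in(('top',t),('side',s)):
    C=cloud(c); 
    for x in(.56,.60,.63,.66,.70):
        m=(abs(C[...,0]-x)<.012)&(C[...,1]>-.15)&(C[...,1]<.15)&(C[...,2]>.262)
        if m.any(): print(n,x,'arm z',np.percentile(C[m][:,2],[0,5,95]).round(3),'y',C[m][:,1].min().round(3),C[m][:,1].max().round(3))
    h=C[(C[...,2]>.235)&(C[...,2]<.262)&(C[...,0]>.5)&(C[...,0]<.65)&(C[...,1]>-.05)&(C[...,1]<.3)]; print('head y,x',np.percentile(h[:,1],[0,1,3]).round(3),np.percentile(h[:,0],[1,99]).round(3))
```

```text
t 9.85 tcp [615.9 -39.3  61.1] open 43.5 F [ 0.  -0.2 -2.7] grip 30.0 J [9.0, 45.0, 12.0, -5.0, -86.0, -99.0]
turn [-0.1  0.1  0.1]
shift(new axes) [ 2.7 99.3  2.1] old axes [ 2.5 99.4  2. ] -> tcp [615.5  60.1  60.7]
shift(new axes) [17.3 -0.6 10. ] old axes [17.3 -0.6 10. ] -> tcp [595.5  60.1  60.7]
shift(new axes) [-11.2   0.   19.5] old axes [-11.2   0.   19.5] -> tcp [595.5  60.1  38.2]
top 0.56 arm z [0.452 0.473 0.511] y 0.04 0.132
top 0.6 arm z [0.426 0.446 0.484] y 0.048 0.133
top 0.63 arm z [0.408 0.422 0.46 ] y 0.054 0.136
top 0.66 arm z [0.396 0.401 0.438] y 0.062 0.139
top 0.7 arm z [0.262 0.267 0.407] y -0.079 0.15
head y,x [-0.009 -0.007 -0.003] [0.547 0.613]
side 0.56 arm z [0.404 0.418 0.507] y 0.072 0.134
side 0.6 arm z [0.378 0.387 0.475] y 0.079 0.137
side 0.63 arm z [0.36  0.367 0.451] y 0.096 0.14
side 0.66 arm z [0.339 0.349 0.429] y 0.098 0.143
side 0.7 arm z [0.304 0.311 0.399] y 0.1 0.15
head y,x [0.007 0.019 0.027] [0.544 0.607]
```

View pics/trav.png

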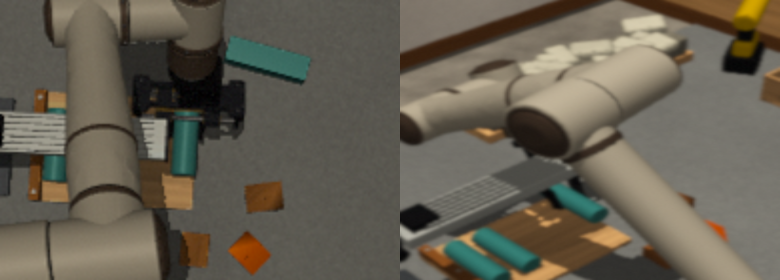

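Everything is clear: the forearm's underside is about 0.37 m and the lamp head about 0.25 m. In the top half the rod sits at (185,145), just outside the nose at (165,140). I'll carry on under the lamp.

Request:
{"fn": "play_rows", "kwargs": {
  "steps": [
    {"ax":0,"ay":0,"az":0,"dx":0.4,"dy":12,"dz":0.3,"claw":38},
    {"ax":0,"ay":0,"az":0,"dx":0.4,"dy":15,"dz":0.3,"claw":38},
    {"ax":0,"ay":0,"az":0,"dx":0.4,"dy":15,"dz":0.3,"claw":38},
    {"ax":0,"ay":0,"az":0,"dx":0.4,"dy":15,"dz":0.3,"claw":38},
    {"ax":0,"ay":0,"az":0,"dx":0.4,"dy":15,"dz":0.3,"claw":38},
    {"ax":0,"ay":0,"az":0,"dx":0.4,"dy":15,"dz":0.3,"claw":38},
    {"ax":0,"ay":0,"az":0,"dx":0.3,"dy":12,"dz":0.3,"claw":38},
    {"ax":0,"ay":0,"az":0,"dx":5.8,"dy":0,"dz":3.3,"claw":38},
    {"ax":0,"ay":0,"az":0,"dx":5.8,"dy":0,"dz":3.3,"claw":38},
    {"ax":0,"ay":0,"az":0,"dx":5.8,"dy":0,"dz":3.3,"claw":38},
    {"ax":0,"ay":0,"az":0,"dx":-2.7,"dy":0,"dz":4.7,"claw":38},
    {"ax":0,"ay":0,"az":0,"dx":-2.7,"dy":0,"dz":4.7,"claw":38},
    {"ax":0,"ay":0,"az":0,"dx":-2.7,"dy":0,"dz":4.7,"claw":38},
    {"ax":0,"ay":0,"az":0,"dx":0,"dy":0,"dz":0,"claw":38},
    {"ax":0,"ay":0,"az":0,"dx":0,"dy":0,"dz":0,"claw":38}
  ]
}}

```text
time_s: 11.45
tcp_pos: [0.5948, 0.058, 0.0428]
ee_rot: [[-0.865, 0.031, -0.501], [0.028, 1.0, 0.015], [0.502, -0.001, -0.865]]
wrist_force: [0.5, 0.3, -2.4]
gripper_width: 0.496
gripper_force: 30.0
```

Run:
```python
from h import *
R=frame(178.25,30,-1)
p=sense()['tcp_pos']*1000; plan(R,[[595.7,60,36.5]],False)
s=snap('side')
k,l,st,ce=cv2.connectedComponentsWithStats(cv2.inRange(cv2.cvtColor(s['frame'],cv2.COLOR_BGR2HSV),*TEAL))
for i in range(1,k):
    if st[i,4]>50: r,P=rect(np.uint8(l==i),s,.047); print(ce[i].round(),np.round(r[0],1),np.round(r[1],1),r[2],P.min(0),P.max(0))
```

```text
t 11.45 tcp [594.8  58.   42.8] open 43.2 F [ 0.5  0.3 -2.4] grip 30.0 J [16.0, 45.0, 9.0, -9.0, -83.0, -105.0]
turn [-0.  -0.1 -0.1]
shift(new axes) [-3.8  2.   5. ] old axes [-3.8  2.   5. ] -> tcp [595.7  60.   36.5]
[254. 234.] [579.4  58.8] [ 52.  155.3] 83.03494262695312 [503.28940269  29.52955144] [654.91642714  85.34773094]
[236. 247.] [576.1 134.2] [ 44.5 152.1] 88.75157165527344 [500.17593845 110.38027623] [651.79368754 156.60993284]
[220. 257.] [580.8 194.2] [ 43.3 152.2] 87.97235107421875 [504.82460384 171.19656749] [656.40228886 217.03818207]
```

Request:
{"fn": "play_rows", "kwargs": {
  "steps": [
    {"ax":0,"ay":0,"az":0,"dx":-1,"dy":0,"dz":1.7,"claw":38},
    {"ax":0,"ay":0,"az":0,"dx":-0.8,"dy":0,"dz":1.3,"claw":38},
    {"ax":0,"ay":0,"az":0,"dx":-0.5,"dy":0,"dz":0.9,"claw":38},
    {"ax":0,"ay":0,"az":0,"dx":-0.3,"dy":0,"dz":0.4,"claw":38},
    {"ax":0,"ay":0,"az":0,"dx":0,"dy":0,"dz":0,"claw":38}
  ]
}}

```text
time_s: 12.0
tcp_pos: [0.5949, 0.0582, 0.0382]
ee_rot: [[-0.865, 0.031, -0.501], [0.027, 1.0, 0.015], [0.501, -0.001, -0.865]]
wrist_force: [0.6, -0.2, -3.5]
gripper_width: 0.497
gripper_force: 30.0
```

Request:
{"fn": "play_rows", "kwargs": {
  "steps": [
    {"ax":0,"ay":0,"az":0,"dx":-0.2,"dy":0,"dz":0.4,"claw":38},
    {"ax":0,"ay":0,"az":0,"dx":-0.2,"dy":0,"dz":0.4,"claw":38},
    {"ax":0,"ay":0,"az":0,"dx":-0.2,"dy":0,"dz":0.4,"claw":38},
    {"ax":0,"ay":0,"az":0,"dx":0,"dy":0,"dz":0,"claw":38}
  ]
}}

```text
time_s: 12.4
tcp_pos: [0.5948, 0.0582, 0.0368]
ee_rot: [[-0.865, 0.031, -0.501], [0.027, 1.0, 0.015], [0.501, -0.001, -0.865]]
wrist_force: [0.2, -0.3, -2.3]
gripper_width: 0.501
gripper_force: 30.0
```

Request:
{"fn": "play_rows", "kwargs": {
  "steps": [
    {"ax":0,"ay":0,"az":0,"dx":-0.15,"dy":0,"dz":0.25,"claw":38},
    {"ax":0,"ay":0,"az":0,"dx":-0.15,"dy":0,"dz":0.25,"claw":38},
    {"ax":0,"ay":0,"az":0,"dx":-0.15,"dy":0,"dz":0.25,"claw":38},
    {"ax":0,"ay":0,"az":0,"dx":0,"dy":0,"dz":0,"claw":38}
  ]
}}

```text
time_s: 12.8
tcp_pos: [0.5949, 0.0582, 0.0364]
ee_rot: [[-0.865, 0.031, -0.501], [0.027, 1.0, 0.015], [0.501, -0.001, -0.865]]
wrist_force: [-1.3, 0.7, -0.8]
gripper_width: 0.498
gripper_force: 30.0
```

Request:
{"fn": "play_rows", "kwargs": {
  "steps": [
    {"ax":0,"ay":0,"az":0,"dx":0,"dy":0,"dz":0,"claw":47},
    {"ax":0,"ay":0,"az":0,"dx":0,"dy":0,"dz":0,"claw":50},
    {"ax":0,"ay":0,"az":0,"dx":0,"dy":0,"dz":0,"claw":54},
    {"ax":0,"ay":0,"az":0,"dx":0,"dy":0,"dz":0,"claw":58},
    {"ax":0,"ay":0,"az":0,"dx":0,"dy":0,"dz":0,"claw":58},
    {"ax":0,"ay":0,"az":0,"dx":0,"dy":0,"dz":0,"claw":58}
  ]
}}

```text
time_s: 13.4
tcp_pos: [0.5949, 0.0582, 0.036]
ee_rot: [[-0.865, 0.031, -0.501], [0.027, 1.0, 0.015], [0.501, -0.001, -0.865]]
wrist_force: [-0.5, -0.1, -0.8]
gripper_width: 0.661
gripper_force: 0.0
```

```bash
cat >> h.py <<'E'
def rods(s=None):
    s=s or snap('side'); k,l,st,ce=cv2.connectedComponentsWithStats(cv2.inRange(cv2.cvtColor(s['frame'],cv2.COLOR_BGR2HSV),*TEAL)); C=cloud(s)
    for i in range(1,k):
        if st[i,4]>50 and ce[i][1]>190:
            r,P=rect(np.uint8(l==i),s,.047); c=C[l==i]; c=c[c[:,2]>.052]; f=np.polyfit(c[:,0],c[:,1],1); print(ce[i].round(),np.round(r[0],1),np.round(r[1],1),round(r[2],1),'ymin/max',P[:,1].min().round(1),P[:,1].max().round(1),'crest y',np.median(c[:,1]).round(4),'slope',f[0].round(3))
E
python3 - <<'E'
from h import *
plan(frame(178.25,30,-1),[]); rods()
E
```

```text
t 13.4 tcp [594.9  58.2  36. ] open 57.5 F [-0.5 -0.1 -0.8] grip 0.0 J [16.0, 45.0, 9.0, -9.0, -83.0, -105.0]
turn [-0.  -0.1 -0.1]
[253. 235.] [575.6  61.3] [151.4  54.1] 1.4 ymin/max 34.4 88.7 crest y 0.0639 slope -0.53
[235. 247.] [576.6 134.1] [ 44.4 152.9] 89.6 ymin/max 111.9 156.6 crest y 0.1353 slope -0.553
[220. 257.] [580.8 194.3] [ 43.3 152.1] 88.2 ymin/max 171.6 217.0 crest y 0.194 slope -0.584
```

Request:
{"fn": "play_rows", "kwargs": {
  "steps": [
    {"ax":0,"ay":0,"az":0,"dx":0,"dy":0,"dz":-6,"claw":58},
    {"ax":0,"ay":0,"az":0,"dx":0,"dy":0,"dz":-12,"claw":58},
    {"ax":0,"ay":0,"az":0,"dx":0,"dy":0,"dz":-20,"claw":58},
    {"ax":0,"ay":0,"az":0,"dx":0,"dy":0,"dz":-25,"claw":58},
    {"ax":0,"ay":0,"az":0,"dx":0,"dy":0,"dz":-25,"claw":58},
    {"ax":0,"ay":0,"az":0,"dx":0,"dy":-15,"dz":0,"claw":66},
    {"ax":0,"ay":0,"az":0,"dx":0,"dy":-28,"dz":0,"claw":66},
    {"ax":0,"ay":0,"az":0,"dx":0,"dy":-28,"dz":0,"claw":66},
    {"ax":0,"ay":0,"az":0,"dx":0,"dy":-28,"dz":0,"claw":66},
    {"ax":0,"ay":0,"az":0,"dx":0,"dy":-28,"dz":0,"claw":66},
    {"ax":0,"ay":0,"az":0,"dx":0,"dy":-28,"dz":0,"claw":66},
    {"ax":0,"ay":0,"az":0,"dx":0,"dy":-28,"dz":-10,"claw":66},
    {"ax":0,"ay":0,"az":0,"dx":0,"dy":-28,"dz":-20,"claw":66},
    {"ax":0,"ay":0,"az":0,"dx":0,"dy":-28,"dz":-20,"claw":66},
    {"ax":0,"ay":0,"az":0,"dx":0,"dy":-28,"dz":-20,"claw":66},
    {"ax":0,"ay":0,"az":0,"dx":0,"dy":0,"dz":0,"claw":66}
  ]
}}

```text
time_s: 15.05
tcp_pos: [0.6662, -0.2158, 0.175]
ee_rot: [[-0.867, 0.036, -0.497], [0.033, 0.999, 0.015], [0.497, -0.003, -0.868]]
wrist_force: [0.1, -0.4, 1.0]
gripper_width: 0.753
gripper_force: 0.0
```

Run:
```python
from h import *
rods()
t=snap('top'); m=comp(t,(3,90,30),(18,255,255),(332,218)); q,_=cv2.findContours(m,0,cv2.CHAIN_APPROX_NONE);q=max(q,key=len)
r=cv2.minAreaRect(np.float32(onplane(t,q.reshape(-1,2),.015)[:,:2]*1000)); print('chock',m.sum(),r)
for f in(1,-1):
    R=frame(97.8,40,f); x=np.array([np.cos(np.radians(97.8)),np.sin(np.radians(97.8)),0]); g=np.array([505,-186,23])-14*x
    print(f,'g',g.round(1)); plan(R,[g-90*R[:,2],g])
```

```text
[253. 236.] [573.1  63.2] [ 44.5 146.3] 88.2 ymin/max 41.5 87.5 crest y 0.0636 slope -0.552
[236. 247.] [574.9 134.5] [ 43.4 145.3] 89.5 ymin/max 112.9 156.6 crest y 0.1349 slope -0.567
[220. 257.] [579.  195.4] [ 43.2 148.3] 89.9 ymin/max 173.8 217.0 crest y 0.1943 slope -0.422
chock 265 ((504.5636291503906, -186.329833984375), (51.583831787109375, 67.51133728027344), 8.160968780517578)
1 g [ 506.9 -199.9   23. ]
t 15.15 tcp [ 665.2 -212.   172.7] open 66.3 F [ 0.3  0.3 -0.1] grip 0.0 J [-4.0, 48.0, 32.0, 1.0, -104.0, -88.0]
turn [  -9.1  -50.7 -104.3]
shift(new axes) [ 70.5 155.2  51.2] old axes [ 86.9 -47.  148. ] -> tcp [ 514.3 -254.    88.1]
shift(new axes) [-0.  0. 90.] old axes [-26.1  57.   64.6] -> tcp [ 506.5 -196.7   19.2]
-1 g [ 506.9 -199.9   23. ]
t 15.15 tcp [ 665.2 -212.   172.7] open 66.3 F [ 0.3  0.3 -0.1] grip 0.0 J [-4.0, 48.0, 32.0, 1.0, -104.0, -88.0]
turn [-46.1   8.3  65.8]
shift(new axes) [ -70.5 -155.2   51.2] old axes [ 86.9 -47.  148. ] -> tcp [ 514.3 -254.    88.1]
shift(new axes) [ 0. -0. 90.] old axes [-26.1  57.   64.6] -> tcp [ 506.5 -196.7   19.2]
```

Request:
{"fn": "play_rows", "kwargs": {
  "steps": [
    {"ax":0,"ay":0,"az":0,"dx":26,"dy":-9.5,"dz":15,"claw":66},
    {"ax":0,"ay":0,"az":0,"dx":26,"dy":-9.5,"dz":15,"claw":66},
    {"ax":0,"ay":0,"az":0,"dx":26,"dy":-9.5,"dz":15,"claw":66},
    {"ax":0,"ay":0,"az":0,"dx":26,"dy":-9.5,"dz":15,"claw":66},
    {"ax":0,"ay":0,"az":0,"dx":26,"dy":-9.5,"dz":15,"claw":66},
    {"ax":-0.65,"ay":-3.6,"az":-7.4,"dx":0,"dy":0,"dz":0,"claw":66},
    {"ax":-0.65,"ay":-3.6,"az":-7.4,"dx":0,"dy":0,"dz":0,"claw":66},
    {"ax":-0.65,"ay":-3.6,"az":-7.4,"dx":0,"dy":0,"dz":0,"claw":66},
    {"ax":-0.65,"ay":-3.6,"az":-7.4,"dx":0,"dy":0,"dz":0,"claw":66},
    {"ax":-0.65,"ay":-3.6,"az":-7.4,"dx":0,"dy":0,"dz":0,"claw":66},
    {"ax":-0.65,"ay":-3.6,"az":-7.4,"dx":0,"dy":0,"dz":0,"claw":66},
    {"ax":-0.65,"ay":-3.6,"az":-7.4,"dx":0,"dy":0,"dz":0,"claw":66},
    {"ax":-0.65,"ay":-3.6,"az":-7.4,"dx":0,"dy":0,"dz":0,"claw":66},
    {"ax":-0.65,"ay":-3.6,"az":-7.4,"dx":0,"dy":0,"dz":0,"claw":66},
    {"ax":-0.65,"ay":-3.6,"az":-7.4,"dx":0,"dy":0,"dz":0,"claw":66},
    {"ax":-0.65,"ay":-3.6,"az":-7.4,"dx":0,"dy":0,"dz":0,"claw":66},
    {"ax":-0.65,"ay":-3.6,"az":-7.4,"dx":0,"dy":0,"dz":0,"claw":66},
    {"ax":-0.65,"ay":-3.6,"az":-7.4,"dx":0,"dy":0,"dz":0,"claw":66},
    {"ax":-0.65,"ay":-3.6,"az":-7.4,"dx":0,"dy":0,"dz":0,"claw":66},
    {"ax":0,"ay":0,"az":0,"dx":0,"dy":0,"dz":0,"claw":66}
  ]
}}

```text
time_s: 17.15
tcp_pos: [0.5135, -0.2534, 0.1711]
ee_rot: [[0.091, -0.992, -0.089], [-0.762, -0.127, 0.635], [-0.642, 0.01, -0.767]]
wrist_force: [0.7, -0.4, -1.0]
gripper_width: 0.761
gripper_force: 0.0
```

Run:
```python
from h import *
R=frame(98,40,1); x=np.array([np.cos(np.radians(98)),np.sin(np.radians(98)),0]); g=np.array([504.8,-186.2,23])-14*x
plan(R,[g-70*R[:,2],g])
```

```text
t 17.15 tcp [ 513.5 -253.4  171.1] open 66.2 F [ 0.7 -0.4 -1. ] grip 0.0 J [-28.0, 34.0, 13.0, -31.0, -94.0, 40.0]
turn [ 0.  -0.1 -0.9]
shift(new axes) [54.  -0.7 83. ] old axes [53.9 -1.6 83.1] -> tcp [ 512.6 -241.4   72.8]
shift(new axes) [ 0.  0. 70.] old axes [-0.1 -0.  70. ] -> tcp [ 506.3 -196.9   19.2]
```

Request:
{"fn": "play_rows", "kwargs": {
  "steps": [
    {"ax":0,"ay":-0.1,"az":-0.9,"dx":13.5,"dy":-0.4,"dz":20.8,"claw":66},
    {"ax":0,"ay":0,"az":0,"dx":13.5,"dy":-0.2,"dz":20.8,"claw":66},
    {"ax":0,"ay":0,"az":0,"dx":13.5,"dy":-0.2,"dz":20.8,"claw":66},
    {"ax":0,"ay":0,"az":0,"dx":13.5,"dy":-0.2,"dz":20.8,"claw":66},
    {"ax":0,"ay":0,"az":0,"dx":0,"dy":0,"dz":15,"claw":66},
    {"ax":0,"ay":0,"az":0,"dx":0,"dy":0,"dz":15,"claw":66},
    {"ax":0,"ay":0,"az":0,"dx":0,"dy":0,"dz":15,"claw":66},
    {"ax":0,"ay":0,"az":0,"dx":0,"dy":0,"dz":12,"claw":66},
    {"ax":0,"ay":0,"az":0,"dx":0,"dy":0,"dz":7,"claw":66},
    {"ax":0,"ay":0,"az":0,"dx":0,"dy":0,"dz":2,"claw":66},
    {"ax":0,"ay":0,"az":0,"dx":0,"dy":0,"dz":0,"claw":66}
  ]
}}

```text
time_s: 18.25
tcp_pos: [0.5079, -0.2002, 0.0241]
ee_rot: [[0.11, -0.99, -0.087], [-0.76, -0.14, 0.634], [-0.64, -0.003, -0.768]]
wrist_force: [0.6, -0.4, 0.7]
gripper_width: 0.76
gripper_force: 0.0
```

Run:
```python
from h import *
R=frame(98,40,1); x=np.array([np.cos(np.radians(98)),np.sin(np.radians(98)),0]); g=np.array([504.8,-186.2,23])-14*x
plan(R,[g])
```

```text
t 18.25 tcp [ 507.9 -200.2   24.1] open 66.1 F [ 0.6 -0.4  0.7] grip 0.0 J [-24.0, 41.0, 2.0, -34.0, -77.0, 48.0]
turn [-0.1 -0.2  0.2]
shift(new axes) [0.5 1.2 6.1] old axes [0.5 1.2 6.1] -> tcp [ 506.3 -196.9   19.2]
```

Request:
{"fn": "play_rows", "kwargs": {
  "steps": [
    {"ax":0,"ay":-0.2,"az":0,"dx":0.5,"dy":1,"dz":4,"claw":66},
    {"ax":0,"ay":0,"az":0,"dx":0,"dy":0,"dz":1,"claw":60},
    {"ax":0,"ay":0,"az":0,"dx":0,"dy":0,"dz":0,"claw":54},
    {"ax":0,"ay":0,"az":0,"dx":0,"dy":0,"dz":0,"claw":44},
    {"ax":0,"ay":0,"az":0,"dx":0,"dy":0,"dz":0,"claw":44},
    {"ax":0,"ay":0,"az":0,"dx":0,"dy":0,"dz":0,"claw":44},
    {"ax":0,"ay":0,"az":0,"dx":0,"dy":0,"dz":0,"claw":44}
  ]
}}

```text
time_s: 18.95
tcp_pos: [0.5064, -0.1976, 0.0199]
ee_rot: [[0.11, -0.99, -0.088], [-0.758, -0.14, 0.637], [-0.643, -0.003, -0.766]]
wrist_force: [-0.0, -0.1, 0.4]
gripper_width: 0.575
gripper_force: 30.0
```

Run:
```python
from h import *
o=np.array([583,94.6,0]); u=np.array([.0305,.9995,0])
# chock centre is 14mm ahead of grasp; staging chock centre at board x -130 (clear of nose), z tcp +40
R=frame(88.25,40,1)
s=sense(); p=s['tcp_pos']*1000; off=np.array([504.8,-186.2])-p[:2]; a=np.radians(-9.75); off=np.array([[np.cos(a),-np.sin(a)],[np.sin(a),np.cos(a)]])@off; print('tcp->centre after yaw',off.round(1))
T=lambda bx,z:np.r_[(o+u*bx)[:2]-off,z]
plan(R,[T(-190,90),T(-115,60),T(-100,36)],False)
t=snap('top'); m=comp(t,(3,90,30),(18,255,255),(332,218)); print(m.sum())
```

```text
tcp->centre after yaw [ 0.3 11.5]
t 18.95 tcp [ 506.4 -197.6   19.9] open 50.0 F [-0.  -0.1  0.4] grip 30.0 J [-24.0, 42.0, 2.0, -34.0, -77.0, 48.0]
turn [6.2 0.  7.6]
shift(new axes) [-116.2  -67.6    6. ] old axes [-106.1  -82.7   -2. ] -> tcp [ 576.9 -106.8   90. ]
shift(new axes) [-38.2   0.   71.2] old axes [-37.3 -12.7  70.5] -> tcp [579.1 -31.9  60. ]
shift(new axes) [ 3.9  0.  28. ] old axes [ 4.1 -2.5 27.9] -> tcp [579.6 -16.9  36. ]
275
```

Request:
{"fn": "play_rows", "kwargs": {
  "steps": [
    {"ax":0,"ay":0,"az":0,"dx":-6.5,"dy":0,"dz":-7.7,"claw":44},
    {"ax":0,"ay":0,"az":0,"dx":-13,"dy":0,"dz":-15.4,"claw":44},
    {"ax":0,"ay":0,"az":0,"dx":-13,"dy":0,"dz":-15.4,"claw":44},
    {"ax":0,"ay":0,"az":0,"dx":-13,"dy":0,"dz":-15.4,"claw":44},
    {"ax":3.1,"ay":0,"az":3.8,"dx":0,"dy":0,"dz":0,"claw":44},
    {"ax":3.1,"ay":0,"az":3.8,"dx":0,"dy":0,"dz":0,"claw":44},
    {"ax":0,"ay":0,"az":0,"dx":-14.3,"dy":-13.5,"dz":12,"claw":44},
    {"ax":0,"ay":0,"az":0,"dx":-14.3,"dy":-13.5,"dz":12,"claw":44},
    {"ax":0,"ay":0,"az":0,"dx":-14.3,"dy":-13.5,"dz":12,"claw":44},
    {"ax":0,"ay":0,"az":0,"dx":-14.3,"dy":-13.5,"dz":12,"claw":44},
    {"ax":0,"ay":0,"az":0,"dx":-14.3,"dy":-13.5,"dz":12,"claw":44},
    {"ax":0,"ay":0,"az":0,"dx":-9.6,"dy":0,"dz":17.8,"claw":44},
    {"ax":0,"ay":0,"az":0,"dx":-9.6,"dy":0,"dz":17.8,"claw":44},
    {"ax":0,"ay":0,"az":0,"dx":-9.6,"dy":0,"dz":17.8,"claw":44},
    {"ax":0,"ay":0,"az":0,"dx":-9.6,"dy":0,"dz":17.8,"claw":44},
    {"ax":0,"ay":0,"az":0,"dx":0,"dy":0,"dz":0,"claw":44},
    {"ax":0,"ay":0,"az":0,"dx":0,"dy":0,"dz":0,"claw":44}
  ]
}}

```text
time_s: 20.7
tcp_pos: [0.5788, -0.0306, 0.061]
ee_rot: [[-0.022, -1.0, 0.02], [-0.766, 0.029, 0.643], [-0.643, -0.001, -0.766]]
wrist_force: [0.4, -0.1, -0.1]
gripper_width: 0.573
gripper_force: 30.0
```

Run:
```python
from h import *
o=np.array([583,94.6,0]); u=np.array([.0305,.9995,0]); off=np.array([.3,11.5])
R=frame(88.25,40,1); T=lambda bx,z:np.r_[(o+u*bx)[:2]-off,z]
plan(R,[T(-104,42),T(-104,35)],False)
t=snap('top'); s=snap('side'); 
cv2.imwrite('pics/chk.png',np.hstack([cv2.resize(t['frame'][140:260,210:350],None,fx=2.8,fy=2.8,interpolation=2),cv2.resize(s['frame'][170:290,190:330],None,fx=2.8,fy=2.8,interpolation=2)]))
rods(s)
```

```text
t 20.7 tcp [578.8 -30.6  61. ] open 49.8 F [ 0.4 -0.1 -0.1] grip 30.0 J [-10.0, 35.0, -1.0, -43.0, -68.0, 30.0]
turn [0.  0.  0.1]
shift(new axes) [ 4.7 -0.4 20.8] old axes [ 4.7 -0.4 20.8] -> tcp [579.5 -20.8  42. ]
shift(new axes) [4.5 0.  5.4] old axes [4.5 0.  5.4] -> tcp [579.5 -20.8  35. ]
[253. 235.] [573.1  63.6] [ 44.5 146. ] 88.9 ymin/max 41.5 86.9 crest y 0.0631 slope -0.014
[236. 247.] [574.8 134.5] [ 43.5 145.3] 89.6 ymin/max 112.9 156.6 crest y 0.1356 slope -0.614
[220. 257.] [578.6 195.4] [ 43.2 149.1] 89.9 ymin/max 173.8 217.0 crest y 0.1942 slope -0.578
```

View pics/chk.png

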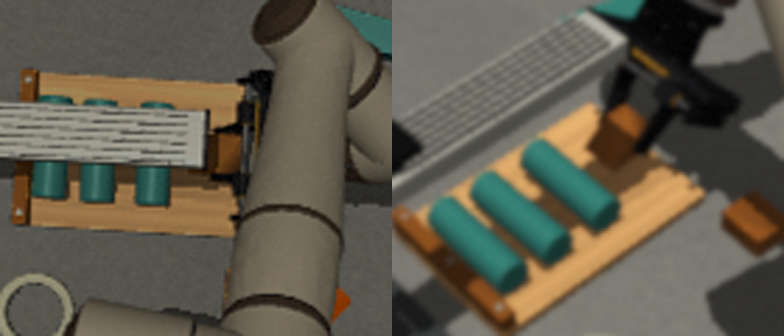

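The view shows rod_c lying parallel in front of the other two, at (570,185) in the right half. The chock is held level, toe towards the rods, at (620,135). I'll set it down and slide it in.

Request:
{"fn": "play_rows", "kwargs": {
  "steps": [
    {"ax":0,"ay":0,"az":0,"dx":1.6,"dy":-0.4,"dz":7,"claw":44},
    {"ax":0,"ay":0,"az":0,"dx":1.6,"dy":0,"dz":7,"claw":44},
    {"ax":0,"ay":0,"az":0,"dx":1.6,"dy":0,"dz":7,"claw":44},
    {"ax":0,"ay":0,"az":0,"dx":1.3,"dy":0,"dz":1.6,"claw":44},
    {"ax":0,"ay":0,"az":0,"dx":1.3,"dy":0,"dz":1.6,"claw":44},
    {"ax":0,"ay":0,"az":0,"dx":0.6,"dy":0,"dz":0.8,"claw":44},
    {"ax":0,"ay":0,"az":0,"dx":0,"dy":0,"dz":0,"claw":44},
    {"ax":0,"ay":0,"az":0,"dx":0,"dy":0,"dz":0,"claw":44}
  ]
}}

```text
time_s: 21.6
tcp_pos: [0.5796, -0.0211, 0.0366]
ee_rot: [[-0.023, -1.0, 0.02], [-0.765, 0.03, 0.643], [-0.643, -0.001, -0.766]]
wrist_force: [0.0, 0.0, -0.6]
gripper_width: 0.575
gripper_force: 30.0
```

Request:
{"fn": "play_rows", "kwargs": {
  "steps": [
    {"ax":0,"ay":0,"az":0,"dx":0.3,"dy":0,"dz":0.35,"claw":44},
    {"ax":0,"ay":0,"az":0,"dx":0.3,"dy":0,"dz":0.35,"claw":44},
    {"ax":0,"ay":0,"az":0,"dx":0.3,"dy":0,"dz":0.35,"claw":44},
    {"ax":0,"ay":0,"az":0,"dx":0,"dy":0,"dz":0,"claw":44}
  ]
}}

```text
time_s: 22.0
tcp_pos: [0.5795, -0.021, 0.035]
ee_rot: [[-0.023, -1.0, 0.02], [-0.765, 0.03, 0.643], [-0.643, -0.001, -0.765]]
wrist_force: [-0.3, 0.7, 0.2]
gripper_width: 0.57
gripper_force: 30.0
```

Request:
{"fn": "play_rows", "kwargs": {
  "steps": [
    {"ax":0,"ay":0,"az":0,"dx":0.2,"dy":0,"dz":0.25,"claw":44},
    {"ax":0,"ay":0,"az":0,"dx":0.2,"dy":0,"dz":0.25,"claw":44},
    {"ax":0,"ay":0,"az":0,"dx":0,"dy":0,"dz":0,"claw":44}
  ]
}}

```text
time_s: 22.3
tcp_pos: [0.5795, -0.021, 0.035]
ee_rot: [[-0.022, -1.0, 0.02], [-0.765, 0.03, 0.643], [-0.644, -0.001, -0.765]]
wrist_force: [-1.9, -0.0, 2.9]
gripper_width: 0.573
gripper_force: 30.0
```

Request:
{"fn": "play_rows", "kwargs": {
  "steps": [
    {"ax":0,"ay":0,"az":0,"dx":-3.1,"dy":0,"dz":2.6,"claw":44},
    {"ax":0,"ay":0,"az":0,"dx":-3.1,"dy":0,"dz":2.6,"claw":44},
    {"ax":0,"ay":0,"az":0,"dx":-3.1,"dy":0,"dz":2.6,"claw":44},
    {"ax":0,"ay":0,"az":0,"dx":-3.1,"dy":0,"dz":2.6,"claw":44},
    {"ax":0,"ay":0,"az":0,"dx":-3.1,"dy":0,"dz":2.6,"claw":44},
    {"ax":0,"ay":0,"az":0,"dx":-1.5,"dy":0,"dz":1.3,"claw":44},
    {"ax":0,"ay":0,"az":0,"dx":-1.15,"dy":0,"dz":0.96,"claw":44},
    {"ax":0,"ay":0,"az":0,"dx":-1.15,"dy":0,"dz":0.96,"claw":44},
    {"ax":0,"ay":0,"az":0,"dx":-1.15,"dy":0,"dz":0.96,"claw":44},
    {"ax":0,"ay":0,"az":0,"dx":-1.15,"dy":0,"dz":0.96,"claw":44},
    {"ax":0,"ay":0,"az":0,"dx":-1.15,"dy":0,"dz":0.96,"claw":44},
    {"ax":0,"ay":0,"az":0,"dx":-1.15,"dy":0,"dz":0.96,"claw":44},
    {"ax":0,"ay":0,"az":0,"dx":-1.15,"dy":0,"dz":0.96,"claw":44},
    {"ax":0,"ay":0,"az":0,"dx":-1.15,"dy":0,"dz":0.96,"claw":44},
    {"ax":0,"ay":0,"az":0,"dx":0,"dy":0,"dz":0,"claw":44}
  ]
}}

```text
time_s: 23.8
tcp_pos: [0.581, 0.0135, 0.0349]
ee_rot: [[-0.022, -1.0, 0.021], [-0.765, 0.03, 0.643], [-0.643, -0.002, -0.766]]
wrist_force: [-0.6, -2.7, 5.1]
gripper_width: 0.571
gripper_force: 30.0
```

Run:
```python
from h import *
plan(frame(88.25,40,1),[]); rods()
```

```text
t 23.8 tcp [581.   13.5  34.9] open 49.7 F [-0.6 -2.7  5.1] grip 30.0 J [-6.0, 37.0, -3.0, -46.0, -63.0, 31.0]
turn [-0.1  0.   0.1]
[251. 237.] [573.3  74.3] [ 44.9 146.1] 87.5 ymin/max 52.2 98.9 crest y 0.0746 slope -0.528
[236. 247.] [574.8 134.5] [ 43.5 145.3] 89.6 ymin/max 112.9 156.6 crest y 0.1351 slope -0.457
[220. 257.] [579.  195.1] [ 43.2 148.5] 89.4 ymin/max 173.5 217.0 crest y 0.1938 slope -0.423
```

Request:
{"fn": "play_rows", "kwargs": {
  "steps": [
    {"ax":0,"ay":0,"az":0,"dx":-1.15,"dy":0,"dz":0.96,"claw":44},
    {"ax":0,"ay":0,"az":0,"dx":-1.15,"dy":0,"dz":0.96,"claw":44},
    {"ax":0,"ay":0,"az":0,"dx":-1.15,"dy":0,"dz":0.96,"claw":44},
    {"ax":0,"ay":0,"az":0,"dx":-1.15,"dy":0,"dz":0.96,"claw":44},
    {"ax":0,"ay":0,"az":0,"dx":-1.15,"dy":0,"dz":0.96,"claw":44},
    {"ax":0,"ay":0,"az":0,"dx":-1.15,"dy":0,"dz":0.96,"claw":44},
    {"ax":0,"ay":0,"az":0,"dx":-1.15,"dy":0,"dz":0.96,"claw":44},
    {"ax":0,"ay":0,"az":0,"dx":-1.15,"dy":0,"dz":0.96,"claw":44},
    {"ax":0,"ay":0,"az":0,"dx":-1.15,"dy":0,"dz":0.96,"claw":44},
    {"ax":0,"ay":0,"az":0,"dx":-1.15,"dy":0,"dz":0.96,"claw":44},
    {"ax":0,"ay":0,"az":0,"dx":-1.15,"dy":0,"dz":0.96,"claw":44},
    {"ax":0,"ay":0,"az":0,"dx":-1.15,"dy":0,"dz":0.96,"claw":44},
    {"ax":0,"ay":0,"az":0,"dx":-1.15,"dy":0,"dz":0.96,"claw":44},
    {"ax":0,"ay":0,"az":0,"dx":-1.15,"dy":0,"dz":0.96,"claw":44},
    {"ax":0,"ay":0,"az":0,"dx":-1.15,"dy":0,"dz":0.96,"claw":44},
    {"ax":0,"ay":0,"az":0,"dx":-1.15,"dy":0,"dz":0.96,"claw":44},
    {"ax":0,"ay":0,"az":0,"dx":0,"dy":0,"dz":0,"claw":44}
  ]
}}

```text
time_s: 25.55
tcp_pos: [0.5817, 0.0374, 0.0349]
ee_rot: [[-0.022, -1.0, 0.021], [-0.765, 0.03, 0.643], [-0.643, -0.002, -0.766]]
wrist_force: [-0.1, -2.8, 5.3]
gripper_width: 0.579
gripper_force: 30.0
```

Run:
```python
from h import *
plan(frame(88.25,40,1),[]); rods()
```

```text
t 25.55 tcp [581.7  37.4  34.9] open 50.3 F [-0.1 -2.8  5.3] grip 30.0 J [-4.0, 36.0, -3.0, -47.0, -62.0, 29.0]
turn [-0.1  0.   0.1]
[232. 249.] [576.1 145.1] [140.6 149.5] 86.8 ymin/max 75.9 217.0 crest y 0.1454 slope -0.601
```

Request:
{"fn": "play_rows", "kwargs": {
  "steps": [
    {"ax":0,"ay":0,"az":0,"dx":-0.77,"dy":0,"dz":0.64,"claw":44},
    {"ax":0,"ay":0,"az":0,"dx":-0.77,"dy":0,"dz":0.64,"claw":44},
    {"ax":0,"ay":0,"az":0,"dx":-0.77,"dy":0,"dz":0.64,"claw":44},
    {"ax":0,"ay":0,"az":0,"dx":-0.77,"dy":0,"dz":0.64,"claw":44},
    {"ax":0,"ay":0,"az":0,"dx":-0.77,"dy":0,"dz":0.64,"claw":44},
    {"ax":0,"ay":0,"az":0,"dx":-0.77,"dy":0,"dz":0.64,"claw":44},
    {"ax":0,"ay":0,"az":0,"dx":-0.77,"dy":0,"dz":0.64,"claw":44},
    {"ax":0,"ay":0,"az":0,"dx":0,"dy":0,"dz":0,"claw":44}
  ]
}}

```text
time_s: 26.4
tcp_pos: [0.5819, 0.0439, 0.0349]
ee_rot: [[-0.022, -1.0, 0.021], [-0.766, 0.03, 0.643], [-0.643, -0.002, -0.766]]
wrist_force: [-0.4, -3.8, 4.7]
gripper_width: 0.572
gripper_force: 30.0
```

Run:
```python
from h import *
plan(frame(88.25,40,1),[]); rods()
```

```text
t 26.4 tcp [581.9  43.9  34.9] open 49.7 F [-0.4 -3.8  4.7] grip 30.0 J [-3.0, 36.0, -4.0, -47.0, -62.0, 29.0]
turn [-0.1  0.   0.1]
[232. 250.] [576.3 147.9] [134.9 149.5] 86.8 ymin/max 82.0 217.3 crest y 0.1514 slope -0.6
```

Request:
{"fn": "play_rows", "kwargs": {
  "steps": [
    {"ax":0,"ay":0,"az":0,"dx":-0.38,"dy":0,"dz":0.32,"claw":44},
    {"ax":0,"ay":0,"az":0,"dx":-0.38,"dy":0,"dz":0.32,"claw":44},
    {"ax":0,"ay":0,"az":0,"dx":-0.38,"dy":0,"dz":0.32,"claw":44},
    {"ax":0,"ay":0,"az":0,"dx":-0.38,"dy":0,"dz":0.32,"claw":44},
    {"ax":0,"ay":0,"az":0,"dx":-0.38,"dy":0,"dz":0.32,"claw":44},
    {"ax":0,"ay":0,"az":0,"dx":0,"dy":0,"dz":0,"claw":44}
  ]
}}

```text
time_s: 27.05
tcp_pos: [0.582, 0.0462, 0.0349]
ee_rot: [[-0.022, -1.0, 0.021], [-0.766, 0.03, 0.642], [-0.643, -0.002, -0.766]]
wrist_force: [1.3, -4.3, 5.5]
gripper_width: 0.574
gripper_force: 30.0
```

Request:
{"fn": "play_rows", "kwargs": {
  "steps": [
    {"ax":0,"ay":0,"az":0,"dx":-0.38,"dy":0,"dz":0.32,"claw":44},
    {"ax":0,"ay":0,"az":0,"dx":-0.38,"dy":0,"dz":0.32,"claw":44},
    {"ax":0,"ay":0,"az":0,"dx":-0.38,"dy":0,"dz":0.32,"claw":44},
    {"ax":0,"ay":0,"az":0,"dx":0,"dy":0,"dz":0,"claw":44}
  ]
}}

```text
time_s: 27.45
tcp_pos: [0.5821, 0.0475, 0.0349]
ee_rot: [[-0.022, -1.0, 0.021], [-0.766, 0.03, 0.642], [-0.643, -0.002, -0.766]]
wrist_force: [0.1, -5.1, 7.0]
gripper_width: 0.572
gripper_force: 30.0
```

Run:
```python
from h import *
rods(); s=snap('side'); t=snap('top')
cv2.imwrite('pics/row.png',np.hstack([cv2.resize(s['frame'][205:285,190:280],None,fx=5,fy=5,interpolation=2),cv2.resize(t['frame'][160:230,210:280],None,fx=4.5,fy=400/70,interpolation=2)]))
g=cv2.cvtColor(t['frame'],cv2.COLOR_BGR2HSV)
for r in(203,206,209): print(''.join('T' if 80<=g[r,c,0]<=100 and g[r,c,1]>90 else '.' for c in range(212,290)), r)
```

```text
[231. 250.] [575.9 151.1] [133.3 148.3] 86.9 ymin/max 84.8 219.2 crest y 0.1536 slope -0.543
.........TTTTTTTTTTT..TTTTTTTTTTT.TTTTTTTTTTTT................................ 203
.........TTTTTTTTTTT..TTTTTTTTTTTTTTTTTTTTTTTT................................ 206
.........TTTTTTTTTTT..TTTTTTTTTTTTTTTTTTTTTTTT................................ 209
```

View pics/row.png

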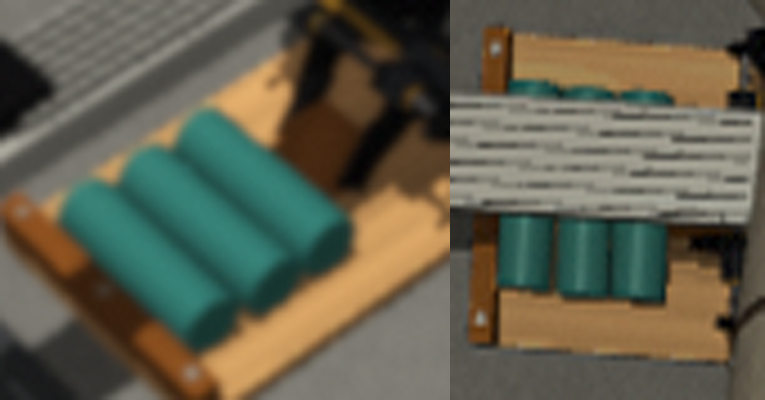

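The left half shows the three rods nearly closed up against the batten; the chock's toe is against rod_c. The right half shows a small gap at (553,255) between rod_a and rod_b. I'll keep pushing gently until the force rises.

Request:
{"fn": "play_rows", "kwargs": {
  "steps": [
    {"ax":0,"ay":0,"az":0,"dx":-0.38,"dy":0,"dz":0.3,"claw":44},
    {"ax":0,"ay":0,"az":0,"dx":-0.38,"dy":0,"dz":0.3,"claw":44},
    {"ax":0,"ay":0,"az":0,"dx":0,"dy":0,"dz":0,"claw":44}
  ]
}}

```text
time_s: 27.9
tcp_pos: [0.5821, 0.0485, 0.0349]
ee_rot: [[-0.022, -1.0, 0.021], [-0.766, 0.03, 0.642], [-0.643, -0.002, -0.766]]
wrist_force: [0.0, -5.1, 5.3]
gripper_width: 0.573
gripper_force: 30.0
```

Request:
{"fn": "play_rows", "kwargs": {
  "steps": [
    {"ax":0,"ay":0,"az":0,"dx":-0.38,"dy":0,"dz":0.3,"claw":44},
    {"ax":0,"ay":0,"az":0,"dx":-0.38,"dy":0,"dz":0.3,"claw":44},
    {"ax":0,"ay":0,"az":0,"dx":0,"dy":0,"dz":0,"claw":44}
  ]
}}

```text
time_s: 28.2
tcp_pos: [0.5821, 0.0493, 0.0349]
ee_rot: [[-0.022, -1.0, 0.021], [-0.766, 0.03, 0.642], [-0.642, -0.002, -0.766]]
wrist_force: [-0.9, -4.8, 5.7]
gripper_width: 0.572
gripper_force: 30.0
```

Request:
{"fn": "play_rows", "kwargs": {
  "steps": [
    {"ax":0,"ay":0,"az":0,"dx":-0.38,"dy":0,"dz":0.3,"claw":44},
    {"ax":0,"ay":0,"az":0,"dx":-0.38,"dy":0,"dz":0.3,"claw":44},
    {"ax":0,"ay":0,"az":0,"dx":0,"dy":0,"dz":0,"claw":44}
  ]
}}

```text
time_s: 28.5
tcp_pos: [0.582, 0.0503, 0.0349]
ee_rot: [[-0.022, -1.0, 0.021], [-0.766, 0.03, 0.642], [-0.642, -0.002, -0.766]]
wrist_force: [-0.9, -5.3, 5.3]
gripper_width: 0.571
gripper_force: 30.0
```

Request:
{"fn": "play_rows", "kwargs": {
  "steps": [
    {"ax":0,"ay":0,"az":0,"dx":-0.38,"dy":0,"dz":0.3,"claw":44},
    {"ax":0,"ay":0,"az":0,"dx":-0.38,"dy":0,"dz":0.3,"claw":44},
    {"ax":0,"ay":0,"az":0,"dx":0,"dy":0,"dz":0,"claw":44}
  ]
}}

```text
time_s: 28.8
tcp_pos: [0.582, 0.0507, 0.0349]
ee_rot: [[-0.022, -1.0, 0.021], [-0.767, 0.03, 0.641], [-0.642, -0.002, -0.767]]
wrist_force: [-0.9, -6.9, 5.1]
gripper_width: 0.575
gripper_force: 30.0
```

Run:
```python
from h import *
rods(); t=snap('top')
g=cv2.cvtColor(t['frame'],cv2.COLOR_BGR2HSV)
for r in(203,206,209): print(''.join('T' if 80<=g[r,c,0]<=100 and g[r,c,1]>90 else '.' for c in range(212,290)), r)
print(g[206,214:262].tolist())
```

```text
[231. 250.] [575.9 152.2] [131.  148.4] 86.9 ymin/max 87.6 219.2 crest y 0.1544 slope -0.479
.........TTTTTTTTTTTTTTTTTTTTTTTTTTTTTTTTTTTT................................. 203
.........TTTTTTTTTTT.TTTTTTTTTTTTTTTTTTTTTTTT................................. 206
.........TTTTTTTTTTT.TTTTTTTTTTTTTTTTTTTTTTTT................................. 209
[[14, 64, 76], [13, 176, 100], [15, 201, 103], [14, 196, 103], [14, 191, 103], [14, 200, 112], [17, 96, 61], [85, 162, 71], [85, 134, 84], [84, 133, 88], [85, 126, 95], [83, 101, 116], [83, 109, 108], [85, 121, 93], [84, 141, 83], [85, 148, 76], [85, 133, 69], [85, 134, 59], [70, 75, 41], [81, 133, 65], [85, 157, 78], [84, 147, 85], [84, 139, 90], [82, 108, 111], [82, 102, 112], [82, 119, 101], [84, 136, 88], [85, 140, 84], [86, 140, 73], [85, 147, 64], [84, 155, 46], [84, 155, 61], [84, 144, 76], [84, 137, 82], [85, 144, 87], [84, 124, 97], [82, 107, 117], [84, 109, 105], [86, 130, 92], [85, 146, 82], [86, 143, 75], [86, 136, 71], [85, 148, 57], [22, 83, 46], [16, 140, 135], [16, 136, 146], [16, 135, 145], [16, 140, 142]]
```

Request:
{"fn": "play_rows", "kwargs": {
  "steps": [
    {"ax":0,"ay":0,"az":0,"dx":-0.38,"dy":0,"dz":0.3,"claw":44},
    {"ax":0,"ay":0,"az":0,"dx":-0.38,"dy":0,"dz":0.3,"claw":44},
    {"ax":0,"ay":0,"az":0,"dx":0,"dy":0,"dz":0,"claw":44}
  ]
}}

```text
time_s: 29.2
tcp_pos: [0.5819, 0.0512, 0.0349]
ee_rot: [[-0.022, -1.0, 0.021], [-0.767, 0.03, 0.641], [-0.641, -0.002, -0.767]]
wrist_force: [-1.6, -8.6, 5.6]
gripper_width: 0.574
gripper_force: 30.0
```

Request:
{"fn": "play_rows", "kwargs": {
  "steps": [
    {"ax":0,"ay":0,"az":0,"dx":-0.38,"dy":0,"dz":0.3,"claw":44},
    {"ax":0,"ay":0,"az":0,"dx":-0.38,"dy":0,"dz":0.3,"claw":44},
    {"ax":0,"ay":0,"az":0,"dx":0,"dy":0,"dz":0,"claw":44}
  ]
}}

```text
time_s: 29.5
tcp_pos: [0.5819, 0.0514, 0.035]
ee_rot: [[-0.022, -1.0, 0.021], [-0.768, 0.03, 0.64], [-0.641, -0.002, -0.768]]
wrist_force: [-2.4, -10.0, 7.5]
gripper_width: 0.576
gripper_force: 30.0
```

Request:
{"fn": "play_rows", "kwargs": {
  "steps": [
    {"ax":0,"ay":0,"az":0,"dx":0.5,"dy":0,"dz":-0.5,"claw":44},
    {"ax":0,"ay":0,"az":0,"dx":0.4,"dy":0,"dz":-0.4,"claw":44},
    {"ax":0,"ay":0,"az":0,"dx":0,"dy":0,"dz":0,"claw":51},
    {"ax":0,"ay":0,"az":0,"dx":0,"dy":0,"dz":0,"claw":54},
    {"ax":0,"ay":0,"az":0,"dx":0,"dy":0,"dz":0,"claw":58},
    {"ax":0,"ay":0,"az":0,"dx":0,"dy":0,"dz":0,"claw":64},
    {"ax":0,"ay":0,"az":0,"dx":0,"dy":0,"dz":0,"claw":64},
    {"ax":0,"ay":0,"az":0,"dx":0,"dy":0,"dz":0,"claw":64}
  ]
}}

```text
time_s: 30.3
tcp_pos: [0.5816, 0.0529, 0.0347]
ee_rot: [[-0.023, -1.0, 0.02], [-0.765, 0.03, 0.643], [-0.644, -0.0, -0.765]]
wrist_force: [-0.1, 0.3, 0.0]
gripper_width: 0.733
gripper_force: 0.0
```

Request:
{"fn": "play_rows", "kwargs": {
  "steps": [
    {"ax":0,"ay":0,"az":0,"dx":0,"dy":0,"dz":-5,"claw":64},
    {"ax":0,"ay":0,"az":0,"dx":0,"dy":0,"dz":-10,"claw":64},
    {"ax":0,"ay":0,"az":0,"dx":0,"dy":0,"dz":-15,"claw":64},
    {"ax":0,"ay":0,"az":0,"dx":0,"dy":0,"dz":-20,"claw":64},
    {"ax":0,"ay":0,"az":0,"dx":0,"dy":0,"dz":-20,"claw":64},
    {"ax":0,"ay":0,"az":0,"dx":15,"dy":0,"dz":-13,"claw":64},
    {"ax":0,"ay":0,"az":0,"dx":23,"dy":0,"dz":-19,"claw":64},
    {"ax":0,"ay":0,"az":0,"dx":23,"dy":0,"dz":-19,"claw":64},
    {"ax":0,"ay":0,"az":0,"dx":23,"dy":0,"dz":-19,"claw":64},
    {"ax":0,"ay":0,"az":0,"dx":23,"dy":0,"dz":-19,"claw":64},
    {"ax":0,"ay":0,"az":0,"dx":23,"dy":0,"dz":-19,"claw":64},
    {"ax":0,"ay":0,"az":0,"dx":23,"dy":0,"dz":-19,"claw":64},
    {"ax":0,"ay":0,"az":0,"dx":0,"dy":0,"dz":0,"claw":64}
  ]
}}

```text
time_s: 31.6
tcp_pos: [0.574, -0.196, 0.0877]
ee_rot: [[-0.026, -0.999, 0.024], [-0.767, 0.035, 0.641], [-0.641, -0.002, -0.767]]
wrist_force: [0.8, 0.2, 0.5]
gripper_width: 0.735
gripper_force: 0.0
```

Run:
```python
from h import *
plan(frame(88.25,40,1),[]); rods(); s=snap('side'); t=snap('top')
g=cv2.cvtColor(t['frame'],cv2.COLOR_BGR2HSV)
print(g[206,226:236].tolist(),g[206,240:260,0].tolist())
cv2.imwrite('pics/fin.png',np.hstack([cv2.resize(s['frame'][195:285,190:300],None,fx=4.4,fy=5,interpolation=2),cv2.resize(t['frame'][150:240,210:300],None,fx=3.5,fy=5,interpolation=2)]))
```

```text
t 31.6 tcp [ 574.  -196.    87.7] open 64.0 F [0.8 0.2 0.5] grip 0.0 J [-23.0, 39.0, 9.0, -37.0, -80.0, 34.0]
turn [-0.2 -0.1 -0.1]
[231. 250.] [575.9 152.4] [130.7 148.4] 86.9 ymin/max 87.6 219.5 crest y 0.1553 slope -0.57
[[83, 110, 107], [85, 127, 92], [85, 139, 81], [83, 140, 80], [84, 138, 70], [86, 147, 59], [85, 149, 41], [85, 143, 64], [83, 137, 82], [85, 144, 85]] [84, 86, 84, 83, 88, 85, 86, 85, 85, 84, 83, 85, 84, 85, 83, 85, 87, 18, 16, 16]
```

View pics/fin.png

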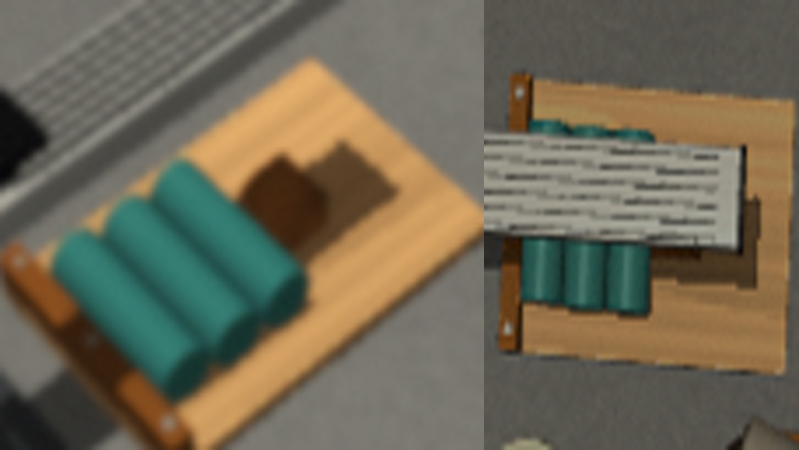

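The final view shows the three rods touching each other and the batten. The chock is snug, square and flat under rod_c at (285,200), and the arm is clear. I'm handing in.

```bash
python3 -c "
from station import *
print(finish_job())"
```

```text
the job is handed in; nothing more can be done
None
```

I laid rod_c on the board, closed the row up against the batten and chocked it, then handed the job in at about 32 s; the hand-in returned no verdict, and the last pictures show all three rods touching with the chock snug.

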